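# Reset the centrifuge interlock with its key and put the key away

## Robot

A 6-joint arm with a two-finger parallel gripper is mounted at the origin on the work surface. World frame = base frame: x ahead of the robot, y to its left, z up, the work surface at z = 0. Lengths are in m, angles in rad, forces in N, time in s.
With the tool pointing down it reaches from about 0.275 to 0.75 m from the base axis. Payload 10.2 kg.
Tool frame: the origin (TCP) lies at the centre of the arm's flange, where the gripper is bolted on; the fingertips stand 166 mm ahead of it and the grasp point (between the pads) lies 147 mm ahead of it; z points along the fingers, y is the line along which they close (so a half turn about z gives the same grasp; the last joint's range is limited). The gripper opens to 88 mm and grips with 3 to 60 N. Pads are 18 mm wide; open, the fingers measure 123 mm over their backs; the gripper's body (75 mm by 187 mm) begins 45 mm behind the grasp point.
Start: joints at [-1.505, 0.313, 1.498, -0, 1.331, -0.223], TCP at [0.15, -0.503, 0.405] pointing down, gripper open.
Joint ranges: [-2.94, 2.94], [-0.97, 2.17], [0.19, 2.56], [-1.23, 4.37], [0.02, 3.11], [-2.88, 2.88]. Speed limits (rad/s): [2.39, 2.39, 3.01, 3.14, 3.14, 3.14].

## Interface

Orientations are given as a unit quaternion [w, x, y, z].
In Python, from rig import env, vision, ticket gives the robot as it stands.
- The arm moves only by the shell command python3 -m creep 'ROWS'. ROWS is JSON, a list of rows, each an object of numbers: "gripper": the finger opening in mm, from 0 to 88.1; "x", "y", "z": the shift along the tool's x, y, z in mm; "wx", "wy", "wz": the turn, a rotation vector about the tool's x, y, z in rad. In form: [{"gripper": .., "x": .., "y": .., "z": .., "wx": .., "wy": .., "wz": ..}, ...]. A call has 1 to 10 rows; each row is the pose to reach, as a shift and turn from the pose commanded when the call began, along the tool's axes at that moment; what a row does not reach only later rows make up. A row lasts 1/12 s, in which the tool goes at most 41.7 mm and 7.16 degrees, less where a joint would pass 70% of its speed; a pose out of reach is approached as far as the arm can. A call with a gripper value outside its range is refused whole. The fingers move at their own pace and stop on an object; the grip force is fixed at half the most. Time passes only in rows, so rows that repeat a pose let the fingers close. It gives the time, the measured TCP pose, the force, the opening and the grip force at its end, in the units of the state.
- env.get_obs(): the state, without advancing time (a new reading comes with each control period).
- vision.snapshot(name): name is "scene" or "top" or "wrist"; returns (picture, depth): 400x640x3 uint8, red, green, blue; 400x640 float32, m along the optical axis (not along the pixel's ray), 0 where there is no reading.
- vision.camera_info(name): a dict with "fx", "fy", "cx", "cy" (pixels), "camera_from_world" (4x4, takes a point from world to camera coordinates). Camera axes: x right, y up, looking along -z (the intrinsics and any distortion apply to the point x, -y, -z); pixel columns grow to the right and rows downward; lengths in m; the calibration is good to about 2 mm. A picture is of the moment at which its call begins: read the wrist's pose just before it. camera_info takes no time and is no camera call; for the wrist camera it gives the pose at the moment of the call.
- ticket.close_job(): hands the job in; it is judged then, once.
The state is a dict: "clock": time; "joint_pos": joint angles; "qvel": joint speeds; "tau": joint torques, N m; "eef_pos": TCP position; "orientation": TCP orientation; "wrist_force": force on the tool from outside, world axes, zero at the start; "moment": the same for the moment, N m; "finger_gap": opening from 0.0 (shut) to 1.0 (fully open); "grasp_force": force on a finger pad.
Only numpy, scipy, OpenCV 4.12 (cv2) and the standard library are available. Lean on these libraries where they do the work, as an engineer would, in place of code of your own. Each camera call takes 0.05 s, during which the arm holds its last target. There are 200 camera calls.

## Task

The centrifuge's interlock has tripped: with the red key standing in the grey interlock box, turn clockwise until the red pointer has been pushed fully home against its end stop, then turn back to the position where the key comes out, draw it out and stand it upright, fully home, in the well of the green key stand. Work by feel and gently: the end stop is in a different place each time, so do not force the key against the stop, sideways, or upwards while it is caught; leave everything else alone.

Things in the scene. Friction and masses are not known exactly. Their poses are not given: they have to be found in the camera images.
- key: the red-bowed key, 35 to 70 g, 78 mm tall, standing in the lock at the start. Origin: centre of the bit's underside; z up along the key, x along the width of bit and bow, y across. Upward: bit 22 (x) x 5 (y) x 18 mm, shank diameter 5 mm to z = 26, brass collar diameter 16 mm, z = 26 to 31, neck diameter 8 mm, red plastic bow 28 (x) x 10 (y) x 40 mm, z = 38 to 78. Grip the bow across its 10 mm
- key_bow (a point): the point to grip: in the bow, on the key's axis, 62 mm above the key's origin, so 36 mm above the lock's cover or the stand's top while the key is home there (collar resting on it); axes as the key's
- lock: grey interlock box fixed to the table, 120 x 120 mm, 70 mm tall, flat aluminium cover 6 mm thick with the keyway in its middle. Origin: centre of its underside, z up. A plug under the cover turns with the key, only clockwise (seen from above) from the rest position (key x along box x), where it has a stop; friction about 0.015 N m, no spring
- keyway (a point): centre of the keyway, on the axis of turning, on the cover's top, 70 mm above the table; axes as the box's. The keyway is a slot 25 mm along x, 8 mm along y; the key stands in it 26 mm deep, collar on the cover. Turned, its bit is caught under the cover: it comes out, straight up, only within about 0.1 rad of the rest position. It has 1 mm or less of play sideways
- pointer (a joint): red pointer bar on the cover: 0 rad tripped (start), 0.40 home at its end stop (small black post). Only the key moves it: the bit meets it after 0.35 to 1.05 rad of turn and pushes it; the key then takes about 0.07 N m, until a firm stop at 0.75 to 1.45 rad, different each time. It stays where pushed. Over 30 N between key and lock (0.12 N m or so against the stop, or a side push) is too much
- stand: green key stand fixed to the table, 70 x 60 mm, 45 mm tall, with one slot-shaped well. Origin: centre of its underside, z up
- well (a point): centre of the well's mouth on top of the stand, 45 mm above the table; axes as the stand's. The well is 28 mm along x, 11 mm along y, 32 mm deep: the key, its width along the stand's x (either way round), goes in until its collar rests on the top; its origin is then 26 mm below this point
- spare_key: a spare key just like the task's key but with a blue bow, lying flat on the table; leave alone
- tube_rack: low green rack, 100 x 220 x 50 mm, with three white-capped sample tubes in it (65 mm long, tops about 73 mm above the table); leave alone. Origin: centre of its underside
- reagent: amber bottle, diameter 64 mm, 130 mm tall; leave alone. Origin: centre of its underside
- jar: clear jar with a blue cap, diameter 60 mm, 70 mm tall; leave alone. Origin: centre of its underside
- beaker: glass beaker, diameter 70 mm, 90 mm tall; leave alone. Origin: centre of its underside
- marker: black marker pen lying on the table, 14 mm thick, about 120 mm long; leave alone. Origin under its middle
- tip_box: open blue box, 120 x 80 x 50 mm; leave alone. Origin: centre of its underside
Things that resemble listed ones, but are neither listed nor needed, are in the scene too. Of the things that look like the lock, the middle-sized one is meant.

How it is judged:
On the way, in this order (a step that is already met when the one before it is completed fails the run):
1. with the key in the lock, the pointer is pushed home against its end stop (0.37 rad or more) (value of joint pointer above 0.37 rad and z of key in the frame of keyway below -0.018 m), for 0.2 s.
2. the key, still in the lock, is turned back to within 0.12 rad of the rest position (angle between the x axis of key and the x axis of lock, either way round below 0.12 rad and z of key in the frame of keyway below -0.018 m and horizontal distance between key and keyway below 0.006 m), for 0.1 s.
3. the key is drawn out of the lock (its bit 10 mm or more above the cover) (z of key in the frame of keyway above 0.01 m), for 0.1 s.
At the end, for the whole second after the job is handed in: the key stands in the well of the stand (origin within 9 mm of its centre, bit 21 mm or more below its top, tilt under 0.25 rad), at rest and let go, and the pointer is still at its end stop (0.35 rad or more) (horizontal distance between key and well below 0.009 m and z of key in the frame of well below -0.021 m and angle between key's own z axis and vertical below 0.25 rad and value of joint pointer above 0.35 rad and linear speed of key below 0.02 m/s and contact force between key and the fingers below 0.1 N); the robot touches nothing.
It fails at once if the key is pressed against the lock with more than 30 N (contact force between key and lock above 30 N).
It fails at once if a bystander (spare key, rack, bottle, jar, beaker, marker, blue box) is moved by more than 20 mm (distance of any of spare_key, tube_rack, reagent, jar, beaker, marker, tip_box from where it was at the start of the episode above 0.02 m).
It also fails if it takes over 69 s, if anything falls off the work surface, if the arm or the gripper's body presses on something with over 40 N, if the wrist force passes 120 N, or if a joint passes its speed limit or range.

## Working session

There is one attempt and no reset: what is moved stays moved. The work goes in short steps, Python scripts to look and compute and a shell command to move; the robot and the scene stay as the last step left them, time stands still between calls to the robot, and variables do not carry over. Pictures are saved under pics/ and viewed, at most 10 in all, crops included, and the job is handed in when it is done.

```bash
ls; mkdir -p pics
python3 - <<'E'
from rig import env, vision
import cv2, numpy as np
o=env.get_obs(); print(o)
for n in ("scene","top"):
    p,d=vision.snapshot(n); cv2.imwrite(f"pics/{n}0.png",p[:,:,::-1]); np.savez(f"{n}0.npz",p=p,d=d)
    print(n,vision.camera_info(n))
E
```

```text
pics
{'clock': 0.0, 'joint_pos': array([-1.50542521e+00,  3.13476761e-01,  1.49843023e+00, -1.51486942e-05,
        1.33100034e+00, -2.23427200e-01]), 'qvel': array([-0.00172384,  0.00064023, -0.00035384,  0.00326384,  0.00052197,
       -0.0007962 ]), 'tau': array([ 4.24186292e-04, -4.02208972e+01, -2.52266908e+01,  6.95171510e-02,
        3.52756586e-02, -9.26952475e-05]), 'eef_pos': array([ 0.14949161, -0.50323359,  0.40414981]), 'orientation': array([-6.55866886e-04,  9.89592071e-01,  1.43899620e-01,  4.45605843e-05]), 'wrist_force': array([-0.37086857,  0.7722668 , -0.78975209]), 'moment': array([-0.021641  ,  0.02622399,  0.00694051]), 'grasp_force': 0.0, 'finger_gap': 0.9951151292139654}
scene {'fx': 511.17514394541143, 'fy': 511.17514394541143, 'cx': 319.8870029377572, 'cy': 194.17623555282935, 'camera_from_world': array([[-0.79267886,  0.60952969, -0.01156666,  0.46004655],
       [-0.40223275, -0.50864857,  0.76123942,  0.12668042],
       [ 0.45811466,  0.60807088,  0.64836777, -1.7327796 ],
       [ 0.        ,  0.        ,  0.        ,  1.        ]])}
top {'fx': 498.27121957673836, 'fy': 498.27121957673836, 'cx': 314.5521312464925, 'cy': 201.62910069377668, 'camera_from_world': array([[-0.00614455, -0.99997658, -0.0030138 , -0.00983895],
       [ 0.99447653, -0.00642649,  0.1047623 , -0.56200781],
       [-0.10477921, -0.00235344,  0.99449272, -1.45377502],
       [ 0.        ,  0.        ,  0.        ,  1.        ]])}
```

View pics/top0.png

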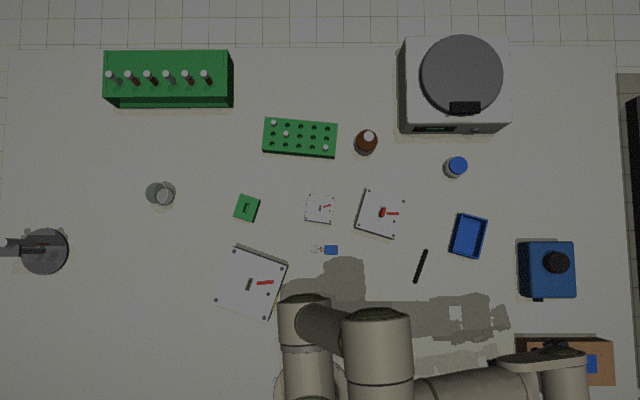

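View pics/scene0.png

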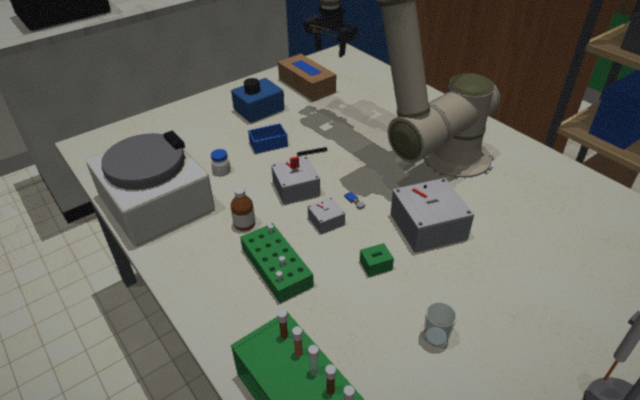

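Lock look-alikes in the top view are the small box at (320,208), the middle box with the red key at (381,213), and the large box at (251,283). The middle one is the one described. The stand is the small green block at (247,208), not the rack at (300,137). The red bow is at about (382,212) and the pointer at (392,213). The blue spare lies at (327,249).

```bash
cat > h.py <<'E'
import numpy as np, cv2
from rig import env, vision
from scipy.spatial.transform import Rotation as R
def ray(info,uv,z):
    uv=np.atleast_2d(np.asarray(uv,float)); M=info["camera_from_world"]; Rm,t=M[:3,:3],M[:3,3]
    d=np.c_[(uv[:,0]-info["cx"])/info["fx"],-(uv[:,1]-info["cy"])/info["fy"],-np.ones(len(uv))]@Rm
    c=-Rm.T@t
    return c+d*((z-c[2])/d[:,2])[:,None]
def masks(p):
    h=cv2.cvtColor(p,cv2.COLOR_RGB2HSV)
    H,S,V=[h[:,:,i].astype(int) for i in range(3)]
    return dict(red=((H<8)|(H>172))&(S>130)&(V>60), green=(H>45)&(H<80)&(S>110)&(V>40), grey=(S<40)&(V>60), H=H,S=S,V=V)
def comps(m,amin=8):
    n,l,st,c=cv2.connectedComponentsWithStats(m.astype(np.uint8))
    return [(i,st[i],c[i],l==i) for i in range(1,n) if st[i][4]>=amin]
E
python3 - <<'E'
from h import *
f=np.load("top0.npz");p,d=f["p"],f["d"];I=vision.camera_info("top")
m=masks(p)
for k in("red","green"):
    for i,s,c,mm in comps(m[k]):
        ys,xs=np.nonzero(mm); r=cv2.minAreaRect(np.c_[xs,ys].astype(np.float32)); print(k,s,c.round(1),r, np.median(d[mm]))
# heights
M=np.linalg.inv(I["camera_from_world"])
vv,uu=np.mgrid[:400,:640]; pc=np.stack([(uu-I["cx"])/I["fx"]*d,-(vv-I["cy"])/I["fy"]*d,-d],-1)@M[:3,:3].T+M[:3,3]
for n,(x0,x1,y0,y1),lo,hi in(("lock",(345,420,175,250),.06,.078),("stand",(225,270,185,230),.036,.055)):
    mm=np.zeros(d.shape,bool); mm[y0:y1,x0:x1]=True; mm&=(pc[...,2]>lo)&(pc[...,2]<hi)&(d>0)
    if n=="stand": print(mm.sum(), np.median(pc[mm],0))
    ys,xs=np.nonzero(mm); w=pc[mm][:,:2].astype(np.float32); print(n,len(w),cv2.minAreaRect(w), w.mean(0))
a=cv2.resize(p[170:260,220:420],None,fx=4,fy=4,interpolation=cv2.INTER_CUBIC); cv2.imwrite("pics/crop1.png",a[:,:,::-1])
E
```

```text
red [381 207   5   9  27] [382.9 211.1] ((382.79998779296875, 211.10003662109375), (2.8460497856140137, 8.538147926330566), 18.43494987487793) 1.3888158
red [387 212  12   3  14] [392.4 213. ] ((392.4508361816406, 213.04100036621094), (11.045360565185547, 1.0864288806915283), 5.19442892074585) 1.4353318
red [257 281  16   4  43] [264.3 282.3] ((264.4752502441406, 282.25244140625), (2.587096929550171, 15.224069595336914), 84.2894058227539) 1.3904792
green [ 102   50  127   58 6001] [167.3  77.5] ((165.0, 78.5), (57.0, 126.0), 90.0) 1.4414642
green [ 262  118   76   39 2187] [299.6 136.9] ((299.2689208984375, 136.7343292236328), (72.87142944335938, 33.04338455200195), 5.31454610824585) 1.4845365
green [233 195  26  27 457] [245.9 207.8] ((246.05001831054688, 207.85000610351562), (20.23857307434082, 23.084625244140625), 18.434947967529297) 1.4682963
lock 1674 ((0.5248568654060364, -0.2048656940460205), (0.12070956826210022, 0.12096282094717026), 72.28118896484375) [ 0.52418464 -0.2042273 ]
460 [0.54525169 0.18901518 0.04351813]
stand 460 ((0.5448075532913208, 0.18993136286735535), (0.06080068647861481, 0.06993888318538666), 72.39329528808594) [0.54466265 0.18975742]
```

View pics/crop1.png

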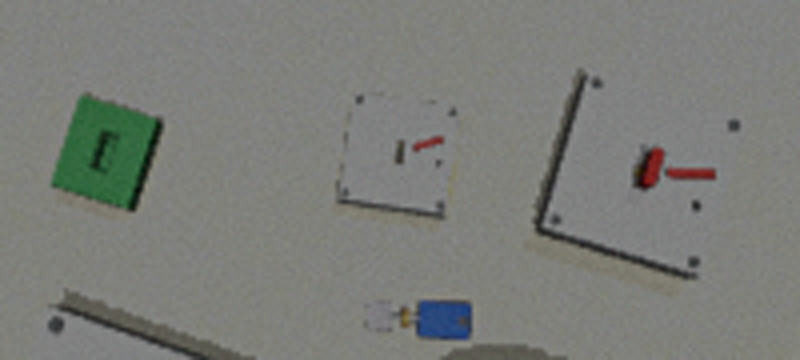

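The crop confirms it: the red bow stands in the middle box at crop (650,168), with the pointer at (690,174) and its post at (696,205). The green stand's slot is at crop (103,152). Both slots run about -17.7° from world x. I'll move above the lock with a half-turned grasp, which leaves the last joint room to turn.

```bash
R='{"x":445,"y":-179,"z":20,"wz":-2.54}'; python3 -m creep '[{"gripper":60,"x":445,"y":-179,"z":20,"wz":-2.54},{"gripper":60,"x":445,"y":-179,"z":20,"wz":-2.54},{"gripper":60,"x":445,"y":-179,"z":20,"wz":-2.54},{"gripper":60,"x":445,"y":-179,"z":20,"wz":-2.54},{"gripper":60,"x":445,"y":-179,"z":20,"wz":-2.54},{"gripper":60,"x":445,"y":-179,"z":20,"wz":-2.54},{"gripper":60,"x":445,"y":-179,"z":20,"wz":-2.54},{"gripper":60,"x":445,"y":-179,"z":20,"wz":-2.54},{"gripper":60,"x":445,"y":-179,"z":20,"wz":-2.54},{"gripper":60,"x":445,"y":-179,"z":20,"wz":-2.54}]'
cat >> h.py <<'E'
def go(xy,z,ang):
    "shift and turn in tool axes (mm, rad) from the measured pose to TCP (xy,z), pointing down, tool x at ang"
    o=env.get_obs(); q=o["orientation"]; r=R.from_quat([q[1],q[2],q[3],q[0]])
    X=np.array([np.cos(ang),np.sin(ang),0]);Z=np.array([0,0,-1.]);t=R.from_matrix(np.c_[X,np.cross(Z,X),Z])
    s=r.inv().apply(np.r_[xy,z]-o["eef_pos"])*1e3
    m=r.as_matrix(); print("t",round(o["clock"],2),"pos",o["eef_pos"].round(4),"ang",round(np.arctan2(m[1,0],m[0,0]),4),"F",o["wrist_force"].round(2),"M",o["moment"].round(3))
    print("shift",s.round(1),"turn",(r.inv()*t).as_rotvec().round(3),"j",o["joint_pos"].round(2))
E
python3 -c "
from h import *
go([.525,-.205],.36,np.deg2rad(162.3))"
```

```text
t 0.1 pos [ 0.1495 -0.5032  0.4042] ang 0.2888 F [ 1.27 -0.42 -0.47] M [ 0.042  0.002 -0.023]
shift [ 444.9 -178.9   44.5] turn [-0.000e+00 -2.000e-03 -2.544e+00] j [-1.51  0.31  1.5  -0.    1.33 -0.22]schema error: expected keys gripper, x, y, z, wx, wy, wz
```

```bash
python3 -m creep '[{"gripper":60,"x":445,"y":-179,"z":30,"wx":0,"wy":0,"wz":-2.54},{"gripper":60,"x":445,"y":-179,"z":30,"wx":0,"wy":0,"wz":-2.54},{"gripper":60,"x":445,"y":-179,"z":30,"wx":0,"wy":0,"wz":-2.54},{"gripper":60,"x":445,"y":-179,"z":30,"wx":0,"wy":0,"wz":-2.54},{"gripper":60,"x":445,"y":-179,"z":30,"wx":0,"wy":0,"wz":-2.54},{"gripper":60,"x":445,"y":-179,"z":30,"wx":0,"wy":0,"wz":-2.54},{"gripper":60,"x":445,"y":-179,"z":30,"wx":0,"wy":0,"wz":-2.54},{"gripper":60,"x":445,"y":-179,"z":30,"wx":0,"wy":0,"wz":-2.54},{"gripper":60,"x":445,"y":-179,"z":30,"wx":0,"wy":0,"wz":-2.54},{"gripper":60,"x":445,"y":-179,"z":30,"wx":0,"wy":0,"wz":-2.54}]'
python3 -c "
from h import *
go([.525,-.205],.36,np.deg2rad(162.3))"
```

```text
clock: 0.93
eef_pos: [0.4765, -0.2429, 0.3784]
orientation: [-0.0, 0.716, 0.698, -0.0]
wrist_force: [1.0, -1.1, -1.2]
finger_gap: 0.682
grasp_force: 0.0
t 0.93 pos [ 0.4765 -0.2429  0.3784] ang 1.545 F [ 0.95 -1.06 -1.21] M [-0.074 -0.07   0.03 ]
shift [39.1 47.5 18.4] turn [-0.    -0.    -1.288] j [-0.69  0.36  1.51 -0.    1.28 -0.66]
```

```bash
python3 -m creep '[{"gripper":60,"x":39,"y":47.5,"z":18,"wx":0,"wy":0,"wz":-1.288},{"gripper":60,"x":39,"y":47.5,"z":18,"wx":0,"wy":0,"wz":-1.288},{"gripper":60,"x":39,"y":47.5,"z":18,"wx":0,"wy":0,"wz":-1.288},{"gripper":60,"x":39,"y":47.5,"z":18,"wx":0,"wy":0,"wz":-1.288},{"gripper":60,"x":39,"y":47.5,"z":18,"wx":0,"wy":0,"wz":-1.288},{"gripper":60,"x":39,"y":47.5,"z":18,"wx":0,"wy":0,"wz":-1.288},{"gripper":60,"x":39,"y":47.5,"z":18,"wx":0,"wy":0,"wz":-1.288},{"gripper":60,"x":39,"y":47.5,"z":18,"wx":0,"wy":0,"wz":-1.288},{"gripper":60,"x":39,"y":47.5,"z":18,"wx":0,"wy":0,"wz":-1.288},{"gripper":60,"x":39,"y":47.5,"z":18,"wx":0,"wy":0,"wz":-1.288}]'
python3 -m creep '[{"gripper":60,"x":0,"y":0,"z":0,"wx":0,"wy":0,"wz":-0.04},{"gripper":60,"x":0,"y":0,"z":0,"wx":0,"wy":0,"wz":-0.04},{"gripper":60,"x":0,"y":0,"z":0,"wx":0,"wy":0,"wz":-0.04}]'
python3 - <<'E'
from h import *
go([.525,-.205],.36,np.deg2rad(162.3))
I=vision.camera_info("wrist"); p,d=vision.snapshot("wrist"); np.savez("w1.npz",p=p,d=d,M=I["camera_from_world"]); cv2.imwrite("pics/w1.png",p[:,:,::-1]); print(I)
for k in("red",):
    for i,s,c,mm in comps(masks(p)[k],30):
        ys,xs=np.nonzero(mm); r=cv2.minAreaRect(np.c_[xs,ys].astype(np.float32)); print(s,c.round(1),r,np.median(d[mm]))
E
```

```text
clock: 1.77
eef_pos: [0.5238, -0.2071, 0.3603]
orientation: [-0.0, 0.172, 0.985, 0.0]
wrist_force: [-0.1, 0.6, -0.8]
finger_gap: 0.682
grasp_force: 0.0
clock: 2.02
eef_pos: [0.5239, -0.2071, 0.3604]
orientation: [-0.0, 0.157, 0.988, 0.0]
wrist_force: [0.3, -0.1, 0.7]
finger_gap: 0.682
grasp_force: 0.0
t 2.02 pos [ 0.5239 -0.2071  0.3604] ang 2.8271 F [ 0.34 -0.1   0.7 ] M [ 0.093 -0.115 -0.017]
shift [-0.4  2.4  0.4] turn [ 0.    -0.001 -0.006] j [-0.58  0.43  1.45  0.    1.26 -1.84]
{'fx': 286.91480334804754, 'fy': 286.91480334804754, 'cx': 319.0590440949017, 'cy': 204.01857831984452, 'camera_from_world': array([[ 3.09138815e-01,  9.51016875e-01, -3.10169961e-04,
         3.47197131e-02],
       [-9.01862236e-01,  2.93057014e-01, -3.17430454e-01,
         5.62938274e-01],
       [-3.01790821e-01,  9.84098052e-02,  9.48281504e-01,
        -1.70073164e-01],
       [ 0.00000000e+00,  0.00000000e+00,  0.00000000e+00,
         1.00000000e+00]])}
[464 159  22  15  98] [474.8 165.7] ((474.8033752441406, 165.68540954589844), (4.133991718292236, 23.31995391845703), 57.9946174621582) 0.29448456
[319 188  12  41 383] [324.7 210.5] ((324.5, 208.0), (40.0, 11.0), 90.0) 0.23325916
[275 198  34  15 233] [291.7 205. ] ((291.5658874511719, 205.0372314453125), (6.905211925506592, 33.50901412963867), 74.47589111328125) 0.28239125
```

View pics/w1.png

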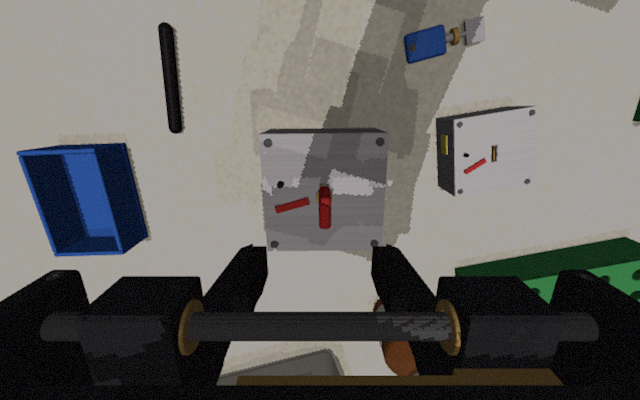

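The wrist view shows the middle lock under the gripper: bow at (325,208), nearly vertical and centred between the fingers (midline about 320), pointer at (292,205), post at (281,184). Next I'll get precise positions.

Run:
```python
from h import *
def cloud(I,M,d):
    vv,uu=np.mgrid[:400,:640]; Mi=np.linalg.inv(M)
    return np.stack([(uu-I["cx"])/I["fx"]*d,-(vv-I["cy"])/I["fy"]*d,-d],-1)@Mi[:3,:3].T+Mi[:3,3]
f=np.load("w1.npz");p,d=f["p"],f["d"];I=vision.camera_info("wrist");I["camera_from_world"]=f["M"]
print("cam",np.linalg.inv(f["M"])[:3,3])
pc=cloud(I,f["M"],d); box=np.zeros(d.shape,bool); box[120:260,250:400]=True
m=box&(abs(pc[...,2]-.07)<.006)&(d>0); 
n,l,st,c=cv2.connectedComponentsWithStats(m.astype(np.uint8)); m=l==1+np.argmax(st[1:,4])
print("wrist lock",cv2.minAreaRect(pc[m][:,:2].astype(np.float32)),np.median(pc[m][:,2]))
r=masks(p)["red"]&box; r[:,:318]=False
b=r&(pc[...,2]>.112)&(pc[...,2]<.13); print("bow top",b.sum(),cv2.minAreaRect(pc[b][:,:2].astype(np.float32)),np.median(pc[b][:,2]),pc[b].mean(0))
e=np.array([-np.sin(-.309),np.cos(-.309)]);
ys,xs=np.nonzero(r); 
for y in range(188,228,4):
    w=xs[ys==y]; g=ray(I,[[w.min()-.5,y],[w.max()+.5,y]],.122); print(y,w.min(),w.max(),g[:,:2].round(4).tolist(),(g[:,:2]@e).round(4))
f=np.load("scene0.npz");S=vision.camera_info("scene");pc=cloud(S,S["camera_from_world"],f["d"])
for n,(x0,x1,y0,y1),z in(("lock",(265,325,150,205),.07),("stand",(355,397,240,278),.045)):
    m=np.zeros(d.shape,bool); m[y0:y1,x0:x1]=True; m&=(abs(pc[...,2]-z)<.006); print("scene",n,cv2.minAreaRect(pc[m][:,:2].astype(np.float32)),np.median(pc[m][:,2]))
```

```text
cam [ 0.44563304 -0.18125518  0.33998176]
wrist lock ((0.5256239175796509, -0.20208482444286346), (0.12057993561029434, 0.12080389261245728), 72.58142852783203) 0.0696312918914524
bow top 359 ((0.5241560935974121, -0.20220448076725006), (0.009087823331356049, 0.026500385254621506), 72.56399536132812) 0.12117107612503011 [ 0.52308388 -0.20173809  0.12086454]
188 327 327 [[0.5042, -0.1942], [0.5044, -0.1935]] [-0.0317 -0.0309]
192 322 327 [[0.5061, -0.1989], [0.5075, -0.1944]] [-0.0356 -0.0309]
196 324 328 [[0.5097, -0.1984], [0.5109, -0.1947]] [-0.034  -0.0301]
200 319 330 [[0.5117, -0.2033], [0.5146, -0.1942]] [-0.038  -0.0285]
204 319 330 [[0.5149, -0.2043], [0.5178, -0.1952]] [-0.0381 -0.0284]
208 319 330 [[0.5181, -0.2053], [0.5211, -0.1962]] [-0.0381 -0.0284]
212 319 330 [[0.5213, -0.2064], [0.5243, -0.1972]] [-0.0381 -0.0284]
216 319 330 [[0.5246, -0.2075], [0.5276, -0.1982]] [-0.0381 -0.0284]
220 320 330 [[0.5282, -0.2078], [0.531, -0.1992]] [-0.0373 -0.0283]
224 320 330 [[0.5316, -0.2089], [0.5343, -0.2003]] [-0.0373 -0.0283]
scene lock ((0.5239713788032532, -0.2002885490655899), (0.1274665892124176, 0.12106423079967499), 72.60102081298828) 0.0685577871103159
scene stand ((0.5433351993560791, 0.19439274072647095), (0.06448747217655182, 0.07238137722015381), 72.30571746826172) 0.04380787507216549
```

```bash
cat >> h.py <<'E'
def bow():
    I=vision.camera_info("wrist"); p,d=vision.snapshot("wrist"); vv,uu=np.mgrid[:400,:640]; Mi=np.linalg.inv(I["camera_from_world"])
    pc=np.stack([(uu-I["cx"])/I["fx"]*d,-(vv-I["cy"])/I["fy"]*d,-d],-1)@Mi[:3,:3].T+Mi[:3,3]
    return p,d,pc,I
E
python3 -c "
from h import *
go([.525,-.2022],.30,np.deg2rad(162.57))"
```

```text
t 2.07 pos [ 0.5239 -0.2072  0.3605] ang 2.827 F [ 1.04 -0.53 -0.43] M [ 0.014 -0.155  0.045]
shift [ 0.4  5.1 60.5] turn [ 0.   -0.   -0.01] j [-0.58  0.43  1.45  0.    1.26 -1.84]
```

```bash
python3 -m creep '[{"gripper":45,"x":0.4,"y":5,"z":20,"wx":0,"wy":0,"wz":-0.01},{"gripper":45,"x":0.4,"y":5,"z":40,"wx":0,"wy":0,"wz":-0.01},{"gripper":45,"x":0.4,"y":5,"z":60,"wx":0,"wy":0,"wz":-0.01},{"gripper":45,"x":0.4,"y":5,"z":60,"wx":0,"wy":0,"wz":-0.01},{"gripper":45,"x":0.4,"y":5,"z":60,"wx":0,"wy":0,"wz":-0.01}]'
python3 - <<'E'
from h import *
go([.525,-.2022],.253,np.deg2rad(162.57))
p,d,pc,I=bow(); cv2.imwrite("pics/w2.png",p[:,:,::-1])
r=masks(p)["red"]
for i,s,c,mm in comps(r,60):
    b=mm&(pc[...,2]>.114)&(pc[...,2]<.13); print(s,c.round(1),b.sum())
    if b.sum()>50: print(cv2.minAreaRect(pc[b][:,:2].astype(np.float32)),pc[b].mean(0))
E
```

```text
clock: 2.48
eef_pos: [0.525, -0.2023, 0.3005]
orientation: [-0.001, 0.151, 0.988, 0.0]
wrist_force: [0.6, -0.1, 0.2]
finger_gap: 0.512
grasp_force: 0.0
t 2.48 pos [ 0.525  -0.2023  0.3005] ang 2.8379 F [ 0.55 -0.11  0.22] M [ 0.076 -0.188 -0.006]
shift [-0.   0.1 47.5] turn [ 0.    -0.001  0.001] j [-0.58  0.49  1.52  0.    1.13 -1.84]
[492 174  28  18 155] [505.7 182.4] 0
[311 219  15  48 612] [318.2 244.8] 580
((0.5240795016288757, -0.20219632983207703), (0.008864842355251312, 0.0268552303314209), 72.16217041015625) [ 0.52311229 -0.20183551  0.12092738]
[257 221  43  19 369] [278.2 229.8] 0
```

View pics/w2.png

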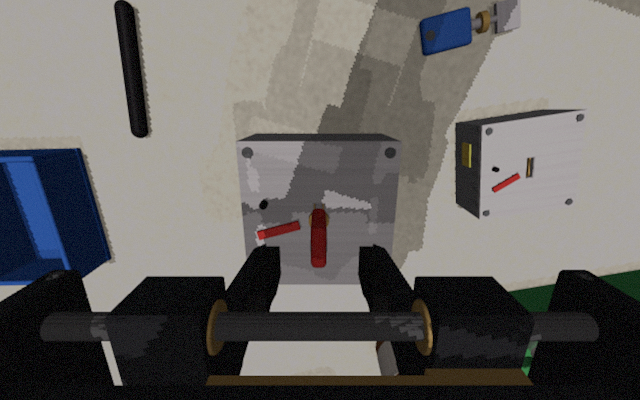

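The bow is at (318,243), midway between the fingertips at (268,265) and (372,265), so it's centred. I'll descend, then close in stages while watching the force.

```bash
python3 -m creep '[{"gripper":35,"x":0,"y":0,"z":15,"wx":0,"wy":0,"wz":0},{"gripper":30,"x":0,"y":0,"z":30,"wx":0,"wy":0,"wz":0},{"gripper":20,"x":0,"y":0,"z":42,"wx":0,"wy":0,"wz":0},{"gripper":16,"x":0,"y":0,"z":47,"wx":0,"wy":0,"wz":0},{"gripper":16,"x":0,"y":0,"z":47,"wx":0,"wy":0,"wz":0},{"gripper":16,"x":0,"y":0,"z":47,"wx":0,"wy":0,"wz":0}]'
python3 -m creep '[{"gripper":14,"x":0,"y":0,"z":0,"wx":0,"wy":0,"wz":0},{"gripper":13,"x":0,"y":0,"z":0,"wx":0,"wy":0,"wz":0}]'
python3 -c "
from h import *
go([.525,-.2022],.253,np.deg2rad(162.57))"
```

```text
clock: 3.03
eef_pos: [0.5253, -0.2025, 0.2549]
orientation: [0.001, 0.151, 0.989, -0.0]
wrist_force: [0.0, -0.7, -0.1]
finger_gap: 0.186
grasp_force: 0.0
clock: 3.2
eef_pos: [0.5252, -0.2024, 0.2547]
orientation: [0.001, 0.151, 0.989, -0.0]
wrist_force: [-0.1, -0.1, 0.8]
finger_gap: 0.149
grasp_force: 0.0
t 3.2 pos [ 0.5252 -0.2024  0.2547] ang 2.8388 F [-0.12 -0.12  0.85] M [ 0.09  -0.177  0.008]
shift [0.3 0.1 1.7] turn [-0.     0.002  0.001] j [-0.58  0.55  1.56 -0.    1.03 -1.84]
```

```bash
for g in 1; do python3 -m creep '[{"gripper":12,"x":0,"y":0,"z":0,"wx":0,"wy":0,"wz":0},{"gripper":11.5,"x":0,"y":0,"z":0,"wx":0,"wy":0,"wz":0}]'; python3 -m creep '[{"gripper":11,"x":0,"y":0,"z":0,"wx":0,"wy":0,"wz":0},{"gripper":10.5,"x":0,"y":0,"z":0,"wx":0,"wy":0,"wz":0}]'; python3 -c "
from h import *
o=env.get_obs();print(o['moment'],o['wrist_force'],o['grasp_force'])";done
```

```text
clock: 3.37
eef_pos: [0.5251, -0.2023, 0.2541]
orientation: [0.0, 0.151, 0.989, -0.0]
wrist_force: [-0.2, -0.5, -0.1]
finger_gap: 0.131
grasp_force: 0.0
clock: 3.53
eef_pos: [0.525, -0.2023, 0.2538]
orientation: [0.0, 0.151, 0.989, -0.0]
wrist_force: [-0.6, -1.1, 0.6]
finger_gap: 0.12
grasp_force: 0.2
[-0.06036659 -0.10072645 -0.02083223] [-0.5699263  -1.09911786  0.59730525] 0.16844385769218206
```

```bash
python3 -m creep '[{"gripper":9.5,"x":0,"y":0,"z":0,"wx":0,"wy":0,"wz":0},{"gripper":8,"x":0,"y":0,"z":0,"wx":0,"wy":0,"wz":0},{"gripper":5,"x":0,"y":0,"z":0,"wx":0,"wy":0,"wz":0},{"gripper":5,"x":0,"y":0,"z":0,"wx":0,"wy":0,"wz":0}]';python3 -c "
from h import *
go([.525,-.2022],.253,np.deg2rad(162.57))"
```

```text
clock: 3.87
eef_pos: [0.525, -0.2023, 0.2538]
orientation: [0.0, 0.151, 0.989, -0.0]
wrist_force: [0.1, 0.9, 2.2]
finger_gap: 0.111
grasp_force: 30.0
t 3.87 pos [ 0.525  -0.2023  0.2538] ang 2.8389 F [0.09 0.89 2.24] M [-0.013 -0.083 -0.015]
shift [0.1 0.1 0.8] turn [-0.     0.     0.001] j [-0.58  0.55  1.56 -0.    1.03 -1.84]
```

```bash
python3 -m creep '[{"gripper":5,"x":0,"y":0,"z":0,"wx":0,"wy":0,"wz":0.04},{"gripper":5,"x":0,"y":0,"z":0,"wx":0,"wy":0,"wz":0.08},{"gripper":5,"x":0,"y":0,"z":0,"wx":0,"wy":0,"wz":0.12},{"gripper":5,"x":0,"y":0,"z":0,"wx":0,"wy":0,"wz":0.16},{"gripper":5,"x":0,"y":0,"z":0,"wx":0,"wy":0,"wz":0.16}]';python3 -c "
from h import *
go([.525,-.2022],.2538,2.8389)"
```

```text
clock: 4.28
eef_pos: [0.525, -0.2025, 0.2538]
orientation: [0.0, 0.23, 0.973, -0.0]
wrist_force: [-0.6, -1.5, 1.5]
finger_gap: 0.112
grasp_force: 30.0
t 4.28 pos [ 0.525  -0.2025  0.2538] ang 2.6774 F [-0.63 -1.52  1.54] M [-0.282  0.018  0.047]
shift [ 0.1  0.2 -0. ] turn [-0.     0.    -0.161] j [-0.58  0.55  1.56 -0.    1.03 -1.68]
```

```bash
python3 -m creep '[{"gripper":5,"x":0,"y":0,"z":0,"wx":0,"wy":0,"wz":0.04},{"gripper":5,"x":0,"y":0,"z":0,"wx":0,"wy":0,"wz":0.08},{"gripper":5,"x":0,"y":0,"z":0,"wx":0,"wy":0,"wz":0.12},{"gripper":5,"x":0,"y":0,"z":0,"wx":0,"wy":0,"wz":0.16},{"gripper":5,"x":0,"y":0,"z":0,"wx":0,"wy":0,"wz":0.16}]';python3 -c "
from h import *
go([.525,-.2022],.2538,2.8389)"
```

```text
clock: 4.7
eef_pos: [0.525, -0.2025, 0.2538]
orientation: [0.0, 0.306, 0.952, -0.0]
wrist_force: [-1.1, -1.1, 1.0]
finger_gap: 0.109
grasp_force: 30.0
t 4.7 pos [ 0.525  -0.2025  0.2538] ang 2.5186 F [-1.1  -1.09  0.96] M [-0.32  -0.016  0.004]
shift [0.2 0.2 0. ] turn [-0.    0.   -0.32] j [-0.58  0.55  1.56 -0.    1.03 -1.52]
```

```bash
cat >> h.py <<'E'
def check(n=6,save=None):
    A=[]
    for k in range(n):
        I=vision.camera_info("wrist"); p,d=vision.snapshot("wrist"); o=env.get_obs(); A.append(np.r_[o["wrist_force"],o["moment"]])
    A=np.array(A); print("t",round(o["clock"],2),"F",A.mean(0)[:3].round(2),"M",A.mean(0)[3:].round(3),"sdMz",A[:,5].std().round(3))
    if save: cv2.imwrite(save,p[:,:,::-1])
    for i,s,c,mm in comps(masks(p)["red"],40):
        ys,xs=np.nonzero(mm); w=ray(I,np.c_[xs,ys],.075)[:,:2].astype(np.float32); (cx,cy),(a,b),an=cv2.minAreaRect(w)
        if np.hypot(cx-.525,cy+.202)<.07: v=np.linalg.svd(w-w.mean(0),full_matrices=False)[2][0]; print(" red",len(w),(round(cx,4),round(cy,4)),(round(a,4),round(b,4)),"dir",round(float(np.arctan2(v[1],v[0])%np.pi),3))
    q=o["orientation"]; r=R.from_quat([q[1],q[2],q[3],q[0]]).as_matrix(); print(" turned",round(2.8389-np.arctan2(r[1,0],r[0,0]),3))
E
python3 -c "
from h import *
check(save='pics/w3.png')"
```

```text
t 5.0 F [-0.89 -2.6   1.92] M [-0.409  0.037  0.025] sdMz 0.034
 red 1128 (0.54, -0.2126) (0.0131, 0.0553) dir 2.518
 red 82 (0.521, -0.2367) (0.0108, 0.0047) dir 1.527
 turned 0.319
```

View pics/w3.png

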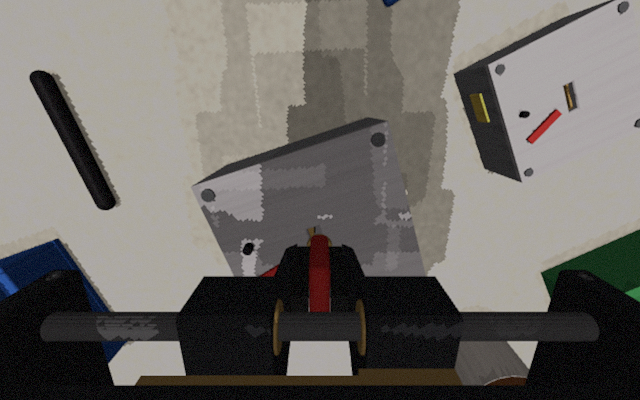

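The bow at (319,265) is turned with the gripper. The post shows at (248,248), with only the pointer's tip visible, at (268,272). I'll feel for the pointer in small steps.

```bash
python3 -m creep '[{"gripper":5,"x":0,"y":0,"z":0,"wx":0,"wy":0,"wz":0.04},{"gripper":5,"x":0,"y":0,"z":0,"wx":0,"wy":0,"wz":0.08},{"gripper":5,"x":0,"y":0,"z":0,"wx":0,"wy":0,"wz":0.08}]' | grep -E "wrist|clock";python3 -c "
from h import *
check(8)"
python3 -m creep '[{"gripper":5,"x":0,"y":0,"z":0,"wx":0,"wy":0,"wz":0.04},{"gripper":5,"x":0,"y":0,"z":0,"wx":0,"wy":0,"wz":0.08},{"gripper":5,"x":0,"y":0,"z":0,"wx":0,"wy":0,"wz":0.08}]' | grep -E "wrist|clock";python3 -c "
from h import *
check(8)"
python3 -m creep '[{"gripper":5,"x":0,"y":0,"z":0,"wx":0,"wy":0,"wz":0.04},{"gripper":5,"x":0,"y":0,"z":0,"wx":0,"wy":0,"wz":0.08},{"gripper":5,"x":0,"y":0,"z":0,"wx":0,"wy":0,"wz":0.08}]' | grep -E "wrist|clock";python3 -c "
from h import *
check(8)"
python3 -m creep '[{"gripper":5,"x":0,"y":0,"z":0,"wx":0,"wy":0,"wz":0.04},{"gripper":5,"x":0,"y":0,"z":0,"wx":0,"wy":0,"wz":0.08},{"gripper":5,"x":0,"y":0,"z":0,"wx":0,"wy":0,"wz":0.08}]' | grep -E "wrist|clock";python3 -c "
from h import *
check(8,'pics/w4.png')"
```

```text
clock: 5.25
wrist_force: [-0.8, -2.8, 1.7]
t 5.65 F [-0.58 -2.83  2.43] M [-0.518 -0.002  0.018] sdMz 0.032
 red 1095 (0.5391, -0.2136) (0.0129, 0.0553) dir 2.433
 turned 0.4
clock: 5.9
wrist_force: [-0.9, -3.8, 3.1]
t 6.3 F [-1.34 -3.01  3.54] M [-0.601  0.081 -0.029] sdMz 0.033
 red 1139 (0.5381, -0.2146) (0.0129, 0.0554) dir 2.356
 turned 0.48
clock: 6.55
wrist_force: [-1.2, -3.0, 3.7]
t 6.95 F [-1.49 -3.26  4.73] M [-0.636  0.19  -0.027] sdMz 0.019
 red 1155 (0.537, -0.2155) (0.0128, 0.0554) dir 2.277
 turned 0.56
clock: 7.2
wrist_force: [-1.2, -3.6, 4.8]
t 7.6 F [-2.57 -3.95  5.16] M [-0.7    0.245 -0.002] sdMz 0.04
 red 1155 (0.536, -0.2164) (0.0127, 0.0554) dir 2.206
 turned 0.639
```

```bash
python3 -m creep '[{"gripper":5,"x":-0.2,"y":-0.5,"z":-0.3,"wx":0,"wy":0,"wz":0},{"gripper":5,"x":-0.2,"y":-0.5,"z":-0.3,"wx":0,"wy":0,"wz":0},{"gripper":5,"x":-0.2,"y":-0.5,"z":-0.3,"wx":0,"wy":0,"wz":0}]' ;python3 -c "
from h import *
check(8)"
```

```text
clock: 7.85
eef_pos: [0.5248, -0.2025, 0.2538]
orientation: [-0.0, 0.454, 0.891, 0.0]
wrist_force: [0.1, -1.8, 1.2]
finger_gap: 0.109
grasp_force: 30.0
t 8.25 F [ 0.45 -0.47  0.71] M [-0.078 -0.238 -0.005] sdMz 0.026
 red 1183 (0.5356, -0.2165) (0.0131, 0.0553) dir 2.198
 turned 0.64
```

View pics/w4.png

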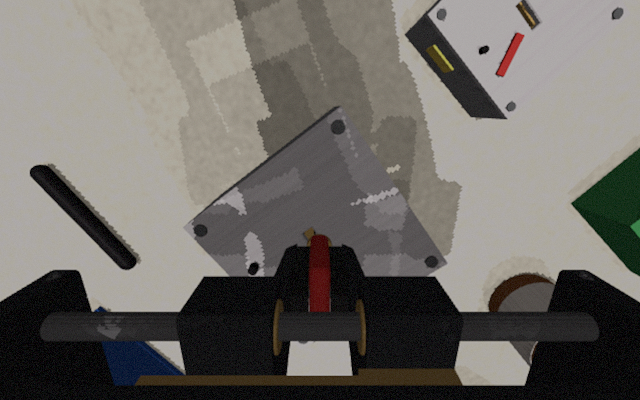

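The pointer is now hidden behind the gripper body and the post is at (253,268). The side forces are relieved, so I'll keep turning.

```bash
python3 -m creep '[{"gripper":5,"x":0,"y":0,"z":0,"wx":0,"wy":0,"wz":0.04},{"gripper":5,"x":0,"y":0,"z":0,"wx":0,"wy":0,"wz":0.06},{"gripper":5,"x":0,"y":0,"z":0,"wx":0,"wy":0,"wz":0.06}]' | grep -E "wrist|clock";python3 -c "
from h import *
check(10)"
python3 -m creep '[{"gripper":5,"x":0,"y":0,"z":0,"wx":0,"wy":0,"wz":0.04},{"gripper":5,"x":0,"y":0,"z":0,"wx":0,"wy":0,"wz":0.05},{"gripper":5,"x":0,"y":0,"z":0,"wx":0,"wy":0,"wz":0.05}]' | grep -E "wrist|clock";python3 -c "
from h import *
check(10,'pics/w5.png')"
```

```text
clock: 8.5
wrist_force: [0.3, -0.1, -0.2]
t 9.0 F [-0.09  0.24 -0.73] M [ 0.047 -0.13   0.021] sdMz 0.025
 red 1168 (0.5347, -0.2174) (0.0129, 0.0554) dir 2.141
 turned 0.7
clock: 9.25
wrist_force: [0.7, 0.3, -1.9]
t 9.75 F [ 0.92  0.43 -1.98] M [ 0.124 -0.288  0.026] sdMz 0.045
 red 1110 (0.5337, -0.2182) (0.0125, 0.0555) dir 2.085
 turned 0.75
```

```bash
python3 -m creep '[{"gripper":5,"x":0,"y":0,"z":0.15,"wx":0,"wy":0,"wz":0.04},{"gripper":5,"x":0,"y":0,"z":0.15,"wx":0,"wy":0,"wz":0.05},{"gripper":5,"x":0,"y":0,"z":0.15,"wx":0,"wy":0,"wz":0.05}]' | grep -E "wrist|clock";python3 -c "
from h import *
check(10)"
python3 -m creep '[{"gripper":5,"x":0,"y":0,"z":0,"wx":0,"wy":0,"wz":0.04},{"gripper":5,"x":0,"y":0,"z":0,"wx":0,"wy":0,"wz":0.05},{"gripper":5,"x":0,"y":0,"z":0,"wx":0,"wy":0,"wz":0.05}]' | grep -E "wrist|clock";python3 -c "
from h import *
check(10)"
python3 -m creep '[{"gripper":5,"x":0,"y":0,"z":0,"wx":0,"wy":0,"wz":0.04},{"gripper":5,"x":0,"y":0,"z":0,"wx":0,"wy":0,"wz":0.05},{"gripper":5,"x":0,"y":0,"z":0,"wx":0,"wy":0,"wz":0.05}]' | grep -E "wrist|clock";python3 -c "
from h import *
check(10,'pics/w5.png')
p,d=vision.snapshot('scene'); cv2.imwrite('pics/s1.png',cv2.resize(p[130:230,240:380],None,fx=5,fy=5,interpolation=cv2.INTER_CUBIC)[:,:,::-1])
for i,s,c,mm in comps(masks(p)['red'],3): print(s,c)
p,d=vision.snapshot('top')
for i,s,c,mm in comps(masks(p)['red'],3): print(s,c)
"
```

```text
clock: 10.0
wrist_force: [1.2, 0.6, -0.7]
t 10.5 F [ 1.14  1.11 -0.53] M [ 0.163 -0.359  0.016] sdMz 0.03
 red 1098 (0.5335, -0.2183) (0.0128, 0.0555) dir 2.033
 turned 0.8
clock: 10.75
wrist_force: [1.5, 0.9, -0.3]
t 11.25 F [ 1.51  0.77 -0.21] M [ 0.115 -0.448  0.025] sdMz 0.017
 red 1095 (0.5327, -0.2187) (0.0128, 0.0555) dir 1.984
 turned 0.85
clock: 11.5
wrist_force: [1.5, 0.4, 0.6]
t 12.0 F [1.64 0.24 0.33] M [ 0.027 -0.494  0.055] sdMz 0.032
 red 1066 (0.5313, -0.2193) (0.0126, 0.0554) dir 1.933
 turned 0.9
[296 158   3  11  23] [296.91304348 163.04347826]
[413 189  13   8  31] [419.09677419 192.51612903]
[324 205   6   2   6] [326.5 205.5]
```

```bash
python3 -m creep '[{"gripper":5,"x":0,"y":0,"z":0,"wx":0,"wy":0,"wz":0.03},{"gripper":5,"x":0,"y":0,"z":0,"wx":0,"wy":0,"wz":0.04},{"gripper":5,"x":0,"y":0,"z":0,"wx":0,"wy":0,"wz":0.04}]' | grep -E "wrist|clock";python3 -c "
from h import *
check(10)"
python3 -m creep '[{"gripper":5,"x":0,"y":0,"z":0,"wx":0,"wy":0,"wz":0.03},{"gripper":5,"x":0,"y":0,"z":0,"wx":0,"wy":0,"wz":0.04},{"gripper":5,"x":0,"y":0,"z":0,"wx":0,"wy":0,"wz":0.04}]' | grep -E "wrist|clock";python3 -c "
from h import *
check(10)"
```

```text
clock: 12.35
wrist_force: [2.0, -0.4, 1.0]
t 12.85 F [ 1.54 -0.02  0.88] M [-0.036 -0.541  0.051] sdMz 0.031
 red 1071 (0.5306, -0.2195) (0.0126, 0.0554) dir 1.89
 turned 0.94
clock: 13.1
wrist_force: [1.7, 0.2, 1.1]
t 13.6 F [ 1.76 -0.63  1.41] M [-0.131 -0.533  0.038] sdMz 0.021
 red 1065 (0.5303, -0.2209) (0.0126, 0.0528) dir 1.856
 turned 0.98
```

View pics/s1.png

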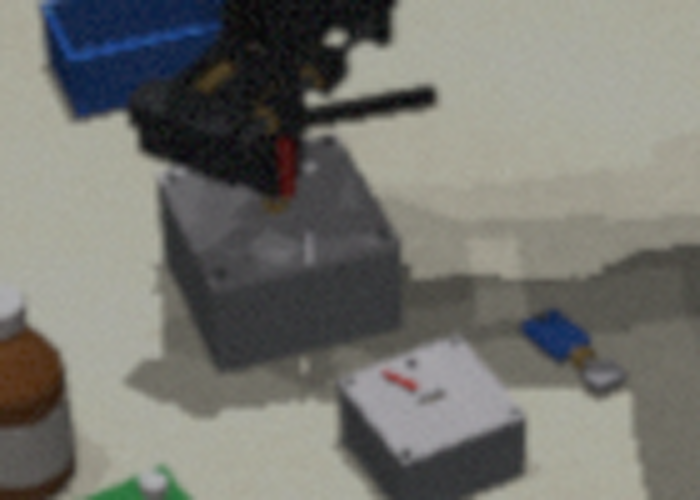

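The scene crop shows the bow at crop (287,167) in the middle lock, with the gripper hiding the pointer. The torque hint is faint, so I'll let go, lift, and measure the pointer by eye. The key stays caught in the lock.

```bash
python3 -m creep '[{"gripper":12,"x":0,"y":0,"z":0,"wx":0,"wy":0,"wz":0},{"gripper":14,"x":0,"y":0,"z":0,"wx":0,"wy":0,"wz":0},{"gripper":40,"x":0,"y":0,"z":0,"wx":0,"wy":0,"wz":0},{"gripper":45,"x":0,"y":0,"z":-20,"wx":0,"wy":0,"wz":0},{"gripper":45,"x":0,"y":0,"z":-50,"wx":0,"wy":0,"wz":0},{"gripper":45,"x":0,"y":0,"z":-80,"wx":0,"wy":0,"wz":0},{"gripper":45,"x":0,"y":0,"z":-80,"wx":0,"wy":0,"wz":0},{"gripper":45,"x":0,"y":0,"z":-80,"wx":0,"wy":0,"wz":0}]'
cat >> h.py <<'E'
def redinfo(p,I,zb=.122):
    for i,s,c,mm in comps(masks(p)["red"],40):
        ys,xs=np.nonzero(mm)
        w=ray(I,np.c_[xs,ys],.073)[:,:2]
        if np.hypot(*(w.mean(0)-[.525,-.202]))<.07:
            v=np.linalg.svd(w-w.mean(0),full_matrices=False)[2][0]; print(" red",s,w.mean(0).round(4),"dir",round(float(np.arctan2(v[1],v[0])%np.pi),3),cv2.minAreaRect(w.astype(np.float32)))
E
python3 -c "
from h import *
f=np.load('w1.npz');I=vision.camera_info('wrist');I['camera_from_world']=f['M'];redinfo(f['p'],I)
print('now');check(2);I=vision.camera_info('wrist');p,d=vision.snapshot('wrist');redinfo(p,I);cv2.imwrite('pics/w6.png',p[:,:,::-1])"
```

```text
clock: 14.27
eef_pos: [0.5247, -0.2027, 0.3349]
orientation: [0.001, 0.598, 0.801, 0.0]
wrist_force: [0.6, -0.1, -0.2]
finger_gap: 0.508
grasp_force: 0.0
 red [319 188  12  41 383] [ 0.5389 -0.2058] dir 2.833 ((0.536665141582489, -0.20537465810775757), (0.011011296883225441, 0.041802942752838135), 72.68609619140625)
 red [275 198  34  15 233] [ 0.5232 -0.2349] dir 1.539 ((0.5232595801353455, -0.23499512672424316), (0.033380746841430664, 0.007056053727865219), 88.14232635498047)
now
t 14.37 F [-0.7  -0.33 -0.75] M [-0.006 -0.107 -0.03 ] sdMz 0.001
 red 655 (0.5284, -0.2245) (0.0526, 0.0219) dir 1.44
 turned 0.98
 red [295 204  31  50 659] [ 0.5259 -0.2249] dir 1.449 ((0.5286902785301208, -0.2258138507604599), (0.05203453078866005, 0.022402923554182053), 85.19856262207031)
```

View pics/w6.png

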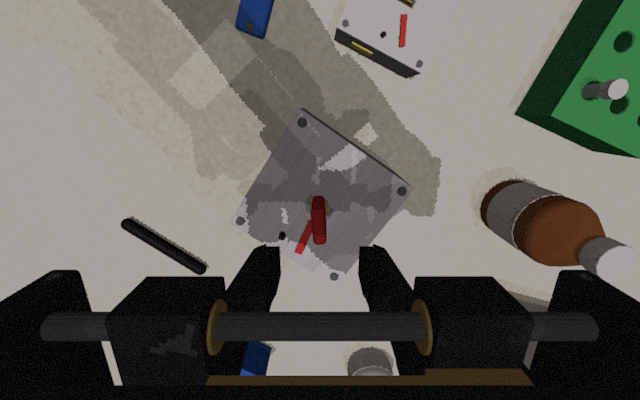

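The pointer bar is at (304,238), beside the bow at (319,220), and the post is at (282,236).

```bash
cat >> h.py <<'E'
def pointer(p,d,pc,I):
    r=masks(p)["red"]&(np.hypot(pc[...,0]-.525,pc[...,1]+.202)<.07)
    for nm,m in(("ptr",r&(pc[...,2]<.085)),("bow",r&(pc[...,2]>.112))):
        m=cv2.morphologyEx(m.astype(np.uint8),cv2.MORPH_OPEN,np.ones((2,2)));c=comps(m,20); mm=max(c,key=lambda t:t[1][4])[3]
        ys,xs=np.nonzero(mm); w=ray(I,np.c_[xs,ys],np.median(pc[mm][:,2]))[:,:2].astype(np.float32); v=np.linalg.svd(w-w.mean(0),full_matrices=False)[2][0]
        print(nm,len(w),round(np.median(pc[mm][:,2]),4),"dir",round(float(np.arctan2(v[1],v[0])%np.pi),3),"c",w.mean(0).round(4),cv2.minAreaRect(w))
    k=(masks(p)["V"]<35)&(abs(pc[...,2]-.075)<.012)&(np.hypot(pc[...,0]-.525,pc[...,1]+.202)<.06)
    for i,s,c,mm in comps(k,8): print("dark",s,pc[mm].mean(0).round(4))
E
python3 - <<'E'
from h import *
f=np.load('w1.npz');I=vision.camera_info('wrist');I['camera_from_world']=f['M'];d=f['d']
vv,uu=np.mgrid[:400,:640]; Mi=np.linalg.inv(f['M'])
pc=np.stack([(uu-I["cx"])/I["fx"]*d,-(vv-I["cy"])/I["fy"]*d,-d],-1)@Mi[:3,:3].T+Mi[:3,3]
pointer(f['p'],d,pc,I); print("now"); pointer(*bow()); pointer(*bow())
E
```

```text
ptr 230 0.0727 dir 1.54 c [ 0.5246 -0.2344] ((0.5246185660362244, -0.23446306586265564), (0.033444616943597794, 0.007080863695591688), 88.16496276855469)
bow 351 0.1212 dir 2.843 c [ 0.5242 -0.2012] ((0.5240655541419983, -0.2013198435306549), (0.008938743732869625, 0.028590476140379906), 72.74955749511719)
dark [278 182   5   6  26] [ 0.4996 -0.2379  0.0752]
now
ptr 222 0.073 dir 1.478 c [ 0.5213 -0.2352] ((0.5215803384780884, -0.23490694165229797), (0.033860813826322556, 0.006764932535588741), 82.79913330078125)
bow 421 0.1213 dir 1.944 c [ 0.5244 -0.201 ] ((0.5244166851043701, -0.2013065069913864), (0.009200875647366047, 0.02756693959236145), 21.494245529174805)
dark [279 232   6   8  36] [ 0.4997 -0.2376  0.0744]
ptr 229 0.073 dir 1.484 c [ 0.5214 -0.2354] ((0.5216206908226013, -0.23477208614349365), (0.03422778472304344, 0.006830244790762663), 82.794677734375)
bow 416 0.1213 dir 1.94 c [ 0.5245 -0.2011] ((0.5243739485740662, -0.20111140608787537), (0.009201450273394585, 0.02694849856197834), 21.4937801361084)
dark [279 232   6   8  37] [ 0.4997 -0.2377  0.0744]
```

The pointer has moved about 0.095 rad, and the key itself has turned 0.895, lagging the tool by 0.085. So the stop is near a key turn of 1.20. I'll regrip aligned with the key.

```bash
python3 -m creep '[{"gripper":30,"x":0,"y":0.2,"z":20,"wx":0,"wy":0,"wz":-0.085},{"gripper":30,"x":0,"y":0.2,"z":45,"wx":0,"wy":0,"wz":-0.085},{"gripper":25,"x":0,"y":0.2,"z":70,"wx":0,"wy":0,"wz":-0.085},{"gripper":18,"x":0,"y":0.2,"z":80,"wx":0,"wy":0,"wz":-0.085},{"gripper":14,"x":0,"y":0.2,"z":80,"wx":0,"wy":0,"wz":-0.085},{"gripper":12.5,"x":0,"y":0.2,"z":80,"wx":0,"wy":0,"wz":-0.085},{"gripper":11.5,"x":0,"y":0.2,"z":80,"wx":0,"wy":0,"wz":-0.085},{"gripper":10.5,"x":0,"y":0.2,"z":80,"wx":0,"wy":0,"wz":-0.085}]'
python3 -m creep '[{"gripper":9.5,"x":0,"y":0,"z":0,"wx":0,"wy":0,"wz":0},{"gripper":8,"x":0,"y":0,"z":0,"wx":0,"wy":0,"wz":0},{"gripper":5,"x":0,"y":0,"z":0,"wx":0,"wy":0,"wz":0},{"gripper":5,"x":0,"y":0,"z":0,"wx":0,"wy":0,"wz":0}]'
python3 -c "
from h import *
check(8)"
```

```text
clock: 15.18
eef_pos: [0.5251, -0.2029, 0.2551]
orientation: [0.001, 0.564, 0.826, -0.0]
wrist_force: [-1.2, -0.6, 1.0]
finger_gap: 0.12
grasp_force: 0.6
clock: 15.52
eef_pos: [0.525, -0.2029, 0.2551]
orientation: [0.001, 0.564, 0.826, -0.0]
wrist_force: [-2.1, -1.0, 6.9]
finger_gap: 0.113
grasp_force: 30.0
t 15.92 F [-2.71 -0.54  6.56] M [-0.13   0.357  0.043] sdMz 0.024
 red 1054 (0.5337, -0.2229) (0.013, 0.0498) dir 1.94
 turned 0.895
```

```bash
python3 -m creep '[{"gripper":5,"x":0,"y":-0.3,"z":-0.7,"wx":0,"wy":0,"wz":0},{"gripper":5,"x":0,"y":-0.3,"z":-0.7,"wx":0,"wy":0,"wz":0.03},{"gripper":5,"x":0,"y":-0.3,"z":-0.7,"wx":0,"wy":0,"wz":0.06},{"gripper":5,"x":0,"y":-0.3,"z":-0.7,"wx":0,"wy":0,"wz":0.09},{"gripper":5,"x":0,"y":-0.3,"z":-0.7,"wx":0,"wy":0,"wz":0.12},{"gripper":5,"x":0,"y":-0.3,"z":-0.7,"wx":0,"wy":0,"wz":0.12}]'
python3 -c "
from h import *
check(8)"
python3 -m creep '[{"gripper":5,"x":0,"y":0,"z":0,"wx":0,"wy":0,"wz":0.03},{"gripper":5,"x":0,"y":0,"z":0,"wx":0,"wy":0,"wz":0.06},{"gripper":5,"x":0,"y":0,"z":0,"wx":0,"wy":0,"wz":0.09},{"gripper":5,"x":0,"y":0,"z":0,"wx":0,"wy":0,"wz":0.12},{"gripper":5,"x":0,"y":0,"z":0,"wx":0,"wy":0,"wz":0.12}]'
python3 -c "
from h import *
check(8)"
```

```text
clock: 16.42
eef_pos: [0.5248, -0.2029, 0.2551]
orientation: [0.001, 0.613, 0.79, 0.0]
wrist_force: [0.1, -1.0, 2.8]
finger_gap: 0.109
grasp_force: 30.0
t 16.82 F [-0.23 -1.53  5.  ] M [-0.335 -0.163  0.026] sdMz 0.028
 red 1081 (0.5306, -0.2217) (0.0132, 0.0538) dir 1.832
 turned 1.015
clock: 17.23
eef_pos: [0.5248, -0.203, 0.2551]
orientation: [0.001, 0.659, 0.752, -0.0]
wrist_force: [0.4, -2.8, 5.7]
finger_gap: 0.11
grasp_force: 30.0
t 17.63 F [-0.82 -2.06  5.48] M [-0.432 -0.067  0.032] sdMz 0.026
 red 1085 (0.5281, -0.2212) (0.0132, 0.0559) dir 1.698
 turned 1.135
```

```bash
python3 -m creep '[{"gripper":5,"x":0,"y":-0.1,"z":-0.4,"wx":0,"wy":0,"wz":0.03},{"gripper":5,"x":0,"y":-0.1,"z":-0.4,"wx":0,"wy":0,"wz":0.06},{"gripper":5,"x":0,"y":-0.1,"z":-0.4,"wx":0,"wy":0,"wz":0.07},{"gripper":5,"x":0,"y":-0.1,"z":-0.4,"wx":0,"wy":0,"wz":0.07}]'
python3 -c "
from h import *
check(4)"
python3 -m creep '[{"gripper":12,"x":0,"y":0,"z":0,"wx":0,"wy":0,"wz":0},{"gripper":14,"x":0,"y":0,"z":0,"wx":0,"wy":0,"wz":0},{"gripper":40,"x":0,"y":0,"z":0,"wx":0,"wy":0,"wz":0},{"gripper":45,"x":0,"y":0,"z":-20,"wx":0,"wy":0,"wz":0},{"gripper":45,"x":0,"y":0,"z":-50,"wx":0,"wy":0,"wz":0},{"gripper":45,"x":0,"y":0,"z":-80,"wx":0,"wy":0,"wz":0},{"gripper":45,"x":0,"y":0,"z":-80,"wx":0,"wy":0,"wz":0},{"gripper":45,"x":0,"y":0,"z":-80,"wx":0,"wy":0,"wz":0}]'
python3 -c "
from h import *
for i in range(3): pointer(*bow())"
```

```text
clock: 17.97
eef_pos: [0.5247, -0.203, 0.2551]
orientation: [0.001, 0.684, 0.729, 0.0]
wrist_force: [0.8, -2.8, 2.9]
finger_gap: 0.115
grasp_force: 30.0
t 18.17 F [ 0.91 -3.75  2.18] M [-0.74  -0.431  0.053] sdMz 0.021
 red 1080 (0.5262, -0.2217) (0.0123, 0.0552) dir 1.634
 turned 1.205
clock: 18.83
eef_pos: [0.5245, -0.2026, 0.3359]
orientation: [0.001, 0.684, 0.729, 0.0]
wrist_force: [0.5, -0.5, -0.9]
finger_gap: 0.51
grasp_force: 0.0
ptr 222 0.0729 dir 1.241 c [ 0.5138 -0.2341] ((0.5143978595733643, -0.23348933458328247), (0.03385167196393013, 0.00694393552839756), 69.60789489746094)
bow 398 0.1213 dir 1.705 c [ 0.525  -0.2007] ((0.5249705910682678, -0.2008555382490158), (0.009113448671996593, 0.026543544605374336), 8.228276252746582)
dark [287 237   5   7  31] [ 0.5001 -0.2373  0.0744]
ptr 225 0.0729 dir 1.244 c [ 0.5139 -0.2341] ((0.5142539739608765, -0.23370225727558136), (0.03356494382023811, 0.006866081617772579), 69.88887023925781)
bow 409 0.1213 dir 1.709 c [ 0.5249 -0.2007] ((0.5248225331306458, -0.2010764479637146), (0.009186174720525742, 0.02711126208305359), 7.553131580352783)
dark [287 238   6   7  31] [ 0.5    -0.2373  0.0744]
ptr 228 0.0729 dir 1.247 c [ 0.5139 -0.2344] ((0.5144200325012207, -0.23362602293491364), (0.03388308361172676, 0.006907766684889793), 69.71820831298828)
bow 408 0.1213 dir 1.709 c [ 0.525  -0.2009] ((0.5248110890388489, -0.20135825872421265), (0.009111195802688599, 0.026972629129886627), 7.566938877105713)
dark [288 238   6   8  34] [ 0.5001 -0.2375  0.0743]
```

The pointer is at about 0.32, the key at 1.135 and the tool at 1.205. About 0.075 remains, so I'll regrip and push gently.

```bash
python3 -m creep '[{"gripper":30,"x":0,"y":0,"z":20,"wx":0,"wy":0,"wz":-0.07},{"gripper":30,"x":0,"y":0,"z":45,"wx":0,"wy":0,"wz":-0.07},{"gripper":25,"x":0,"y":0,"z":70,"wx":0,"wy":0,"wz":-0.07},{"gripper":18,"x":0,"y":0,"z":80,"wx":0,"wy":0,"wz":-0.07},{"gripper":14,"x":0,"y":0,"z":80,"wx":0,"wy":0,"wz":-0.07},{"gripper":12.5,"x":0,"y":0,"z":80,"wx":0,"wy":0,"wz":-0.07},{"gripper":11.5,"x":0,"y":0,"z":80,"wx":0,"wy":0,"wz":-0.07},{"gripper":10.5,"x":0,"y":0,"z":80,"wx":0,"wy":0,"wz":-0.07}]'
python3 -m creep '[{"gripper":9.5,"x":0,"y":0,"z":0,"wx":0,"wy":0,"wz":0},{"gripper":8,"x":0,"y":0,"z":0,"wx":0,"wy":0,"wz":0},{"gripper":5,"x":0,"y":0,"z":0,"wx":0,"wy":0,"wz":0},{"gripper":5,"x":0,"y":0,"z":0,"wx":0,"wy":0,"wz":0}]'
python3 -c "
from h import *
check(6)"
python3 -m creep '[{"gripper":5,"x":0,"y":0,"z":0,"wx":0,"wy":0,"wz":0.03},{"gripper":5,"x":0,"y":0,"z":0,"wx":0,"wy":0,"wz":0.06},{"gripper":5,"x":0,"y":0,"z":0,"wx":0,"wy":0,"wz":0.08},{"gripper":5,"x":0,"y":0,"z":0,"wx":0,"wy":0,"wz":0.08}]'
python3 -c "
from h import *
check(8)"
```

```text
clock: 19.65
eef_pos: [0.5247, -0.2029, 0.2562]
orientation: [0.001, 0.659, 0.753, 0.0]
wrist_force: [-0.4, 0.8, 1.2]
finger_gap: 0.121
grasp_force: 0.5
clock: 19.98
eef_pos: [0.5247, -0.203, 0.2561]
orientation: [0.001, 0.659, 0.753, 0.0]
wrist_force: [-2.8, 0.2, 6.0]
finger_gap: 0.112
grasp_force: 30.0
t 20.28 F [-2.34 -0.25  6.72] M [-0.047  0.254  0.051] sdMz 0.028
 red 1089 (0.5278, -0.222) (0.0124, 0.0563) dir 1.712
 turned 1.135
clock: 20.62
eef_pos: [0.5247, -0.203, 0.2561]
orientation: [0.001, 0.688, 0.725, 0.0]
wrist_force: [-2.4, -0.8, 6.3]
finger_gap: 0.113
grasp_force: 30.0
t 21.02 F [-2.25 -0.18  6.55] M [-0.106  0.263  0.062] sdMz 0.017
 red 1065 (0.5264, -0.2241) (0.0123, 0.0523) dir 1.626
 turned 1.215
```

```bash
python3 -m creep '[{"gripper":5,"x":0,"y":-0.25,"z":-0.5,"wx":0,"wy":0,"wz":0.01},{"gripper":5,"x":0,"y":-0.25,"z":-0.5,"wx":0,"wy":0,"wz":0.02},{"gripper":5,"x":0,"y":-0.25,"z":-0.5,"wx":0,"wy":0,"wz":0.03},{"gripper":5,"x":0,"y":-0.25,"z":-0.5,"wx":0,"wy":0,"wz":0.03}]'
python3 -c "
from h import *
check(8)"
python3 -m creep '[{"gripper":5,"x":0,"y":0,"z":0,"wx":0,"wy":0,"wz":0.01},{"gripper":5,"x":0,"y":0,"z":0,"wx":0,"wy":0,"wz":0.02},{"gripper":5,"x":0,"y":0,"z":0,"wx":0,"wy":0,"wz":0.02}]'
python3 -c "
from h import *
check(8)"
```

```text
clock: 21.35
eef_pos: [0.5245, -0.203, 0.2561]
orientation: [0.001, 0.699, 0.715, 0.0]
wrist_force: [-0.6, -1.7, 5.6]
finger_gap: 0.111
grasp_force: 30.0
t 21.75 F [-0.11 -1.28  5.74] M [-0.298 -0.155  0.052] sdMz 0.034
 red 1090 (0.5254, -0.2214) (0.0124, 0.0576) dir 1.593
 turned 1.245
clock: 22.0
eef_pos: [0.5245, -0.203, 0.2561]
orientation: [0.001, 0.706, 0.708, 0.0]
wrist_force: [1.0, -2.3, 4.8]
finger_gap: 0.11
grasp_force: 30.0
t 22.4 F [-0.08 -1.17  6.19] M [-0.289 -0.135  0.075] sdMz 0.026
 red 1094 (0.525, -0.2218) (0.0126, 0.0569) dir 1.581
 turned 1.265
```

```bash
python3 -m creep '[{"gripper":12,"x":0,"y":0,"z":0,"wx":0,"wy":0,"wz":0},{"gripper":14,"x":0,"y":0,"z":0,"wx":0,"wy":0,"wz":0},{"gripper":40,"x":0,"y":0,"z":0,"wx":0,"wy":0,"wz":0},{"gripper":45,"x":0,"y":0,"z":-20,"wx":0,"wy":0,"wz":0},{"gripper":45,"x":0,"y":0,"z":-50,"wx":0,"wy":0,"wz":0},{"gripper":45,"x":0,"y":0,"z":-80,"wx":0,"wy":0,"wz":0},{"gripper":45,"x":0,"y":0,"z":-80,"wx":0,"wy":0,"wz":0},{"gripper":45,"x":0,"y":0,"z":-80,"wx":0,"wy":0,"wz":0}]'
python3 -c "
from h import *
for i in range(3): a=bow();pointer(*a)
p=a[0];cv2.imwrite('pics/w7.png',cv2.resize(p[170:300,230:410],None,fx=4,fy=4,interpolation=cv2.INTER_CUBIC)[:,:,::-1])"
```

```text
clock: 23.07
eef_pos: [0.5243, -0.2027, 0.3364]
orientation: [0.001, 0.706, 0.708, 0.0]
wrist_force: [0.1, 0.1, -0.1]
finger_gap: 0.509
grasp_force: 0.0
ptr 220 0.0728 dir 1.188 c [ 0.5121 -0.2335] ((0.5125558376312256, -0.23297472298145294), (0.03392931818962097, 0.006927909795194864), 65.98517608642578)
bow 407 0.1212 dir 1.653 c [ 0.525  -0.2007] ((0.5249503254890442, -0.20097960531711578), (0.009153916500508785, 0.027215683832764626), 4.606916427612305)
dark [289 238   6   7  31] [ 0.5001 -0.2373  0.0744]
ptr 222 0.0727 dir 1.199 c [ 0.5123 -0.2335] ((0.5127073526382446, -0.23298148810863495), (0.03401446342468262, 0.006962026935070753), 66.36052703857422)
bow 406 0.1213 dir 1.662 c [ 0.5251 -0.2009] ((0.5250619649887085, -0.20139054954051971), (0.009361594915390015, 0.027156328782439232), 5.889525413513184)
dark [290 239   6   8  33] [ 0.5001 -0.2374  0.0745]
ptr 232 0.073 dir 1.198 c [ 0.5124 -0.2332] ((0.5127003788948059, -0.2328609973192215), (0.03391367569565773, 0.006796751171350479), 66.79484558105469)
bow 399 0.1213 dir 1.658 c [ 0.5251 -0.2009] ((0.5251559615135193, -0.20105355978012085), (0.00893323589116335, 0.027104921638965607), 5.408758640289307)
dark [290 240   6   7  32] [ 0.5002 -0.2376  0.0745]
```

View pics/w7.png

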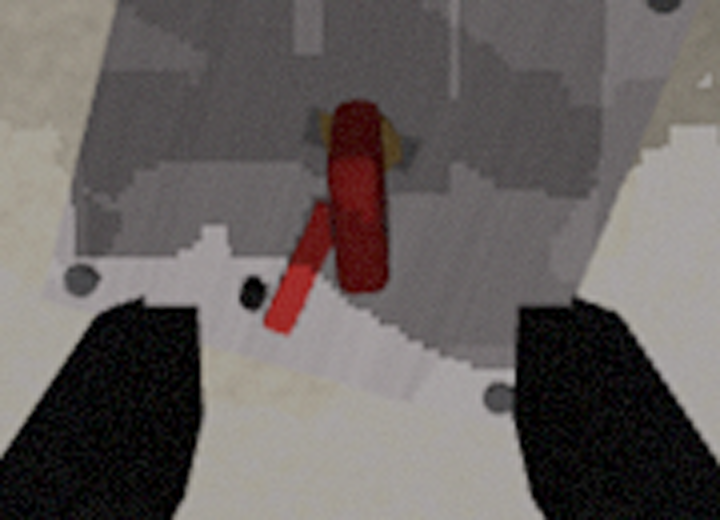

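The bar (crop (295,275)) still has a small gap to the post (252,292). The pointer is at about 0.37, so one more gentle nudge.

```bash
python3 -m creep '[{"gripper":30,"x":0,"y":0,"z":20,"wx":0,"wy":0,"wz":-0.085},{"gripper":30,"x":0,"y":0,"z":45,"wx":0,"wy":0,"wz":-0.085},{"gripper":25,"x":0,"y":0,"z":70,"wx":0,"wy":0,"wz":-0.085},{"gripper":18,"x":0,"y":0,"z":79.7,"wx":0,"wy":0,"wz":-0.085},{"gripper":14,"x":0,"y":0,"z":79.7,"wx":0,"wy":0,"wz":-0.085},{"gripper":12.5,"x":0,"y":0,"z":79.7,"wx":0,"wy":0,"wz":-0.085},{"gripper":11.5,"x":0,"y":0,"z":79.7,"wx":0,"wy":0,"wz":-0.085},{"gripper":10.5,"x":0,"y":0,"z":79.7,"wx":0,"wy":0,"wz":-0.085}]' | grep force
python3 -m creep '[{"gripper":9.5,"x":0,"y":0,"z":0,"wx":0,"wy":0,"wz":0},{"gripper":8,"x":0,"y":0,"z":0,"wx":0,"wy":0,"wz":0},{"gripper":5,"x":0,"y":0,"z":0,"wx":0,"wy":0,"wz":0},{"gripper":5,"x":0,"y":0,"z":0,"wx":0,"wy":0,"wz":0}]'|grep force
python3 -m creep '[{"gripper":5,"x":0,"y":0,"z":-0.5,"wx":0,"wy":0,"wz":0.03},{"gripper":5,"x":0,"y":0,"z":-0.5,"wx":0,"wy":0,"wz":0.06},{"gripper":5,"x":0,"y":0,"z":-0.5,"wx":0,"wy":0,"wz":0.08},{"gripper":5,"x":0,"y":0,"z":-0.5,"wx":0,"wy":0,"wz":0.08}]' |grep force
python3 -c "
from h import *
check(6)"
python3 -m creep '[{"gripper":5,"x":0,"y":0,"z":0,"wx":0,"wy":0,"wz":0.01},{"gripper":5,"x":0,"y":0,"z":0,"wx":0,"wy":0,"wz":0.02},{"gripper":5,"x":0,"y":0,"z":0,"wx":0,"wy":0,"wz":0.02}]'|grep force
python3 -c "
from h import *
check(8)"
```

```text
wrist_force: [-0.9, 0.2, -1.4]
grasp_force: 0.3
wrist_force: [-1.1, -0.1, 6.3]
grasp_force: 30.0
wrist_force: [-0.4, -1.4, 6.3]
grasp_force: 30.0
t 24.85 F [-0.67 -1.14  5.93] M [-0.227 -0.106  0.024] sdMz 0.016
 red 1098 (0.5251, -0.2223) (0.0127, 0.0572) dir 1.586
 turned 1.259
wrist_force: [-0.9, -1.1, 6.7]
grasp_force: 30.0Traceback (most recent call last):
  File "<string>", line 3, in <module>
    check(8)
    ~~~~~^^^
  File "h.py", line 30, in check
    I=vision.camera_info("wrist"); p,d=vision.snapshot("wrist"); o=env.get_obs(); A.append(np.r_[o["wrist_force"],o["moment"]])
                                       ~~~~~~~~~~~~~~~^^^^^^^^^
ValueError: 200 camera calls are used up
```

The camera calls are used up, so I'll continue by feel, reading the moment and the last joint's torque.

```bash
cat > f.py <<'E'
from h import *
o=env.get_obs();q=o["orientation"]; r=R.from_quat([q[1],q[2],q[3],q[0]]).as_matrix()
print(round(o["clock"],2),"F",o["wrist_force"].round(1),"Mz",o["moment"][2].round(3),"tau6",o["tau"][5].round(3),"turned",round(2.8389-np.arctan2(r[1,0],r[0,0]),3))
E
C='python3 f.py'
$C; python3 -m creep '[{"gripper":5,"x":0,"y":0,"z":0,"wx":0,"wy":0,"wz":0}]'>/dev/null; $C; python3 -m creep '[{"gripper":5,"x":0,"y":0,"z":0,"wx":0,"wy":0,"wz":0}]'>/dev/null; $C; python3 -m creep '[{"gripper":5,"x":0,"y":0,"z":0,"wx":0,"wy":0,"wz":0}]'>/dev/null; $C; echo turn; python3 -m creep '[{"gripper":5,"x":0,"y":0,"z":0,"wx":0,"wy":0,"wz":0.005}]'>/dev/null; $C;python3 -m creep '[{"gripper":5,"x":0,"y":0,"z":0,"wx":0,"wy":0,"wz":0.005}]'>/dev/null; $C;python3 -m creep '[{"gripper":5,"x":0,"y":0,"z":0,"wx":0,"wy":0,"wz":0.005}]'>/dev/null; $C;python3 -m creep '[{"gripper":5,"x":0,"y":0,"z":0,"wx":0,"wy":0,"wz":0}]'>/dev/null; $C;python3 -m creep '[{"gripper":5,"x":0,"y":0,"z":0,"wx":0,"wy":0,"wz":0}]'>/dev/null; $C
```

```text
25.25 F [-0.4 -1.3  6.2] Mz 0.064 tau6 0.066 turned 1.279
25.33 F [ 0.4 -0.6  6.4] Mz 0.047 tau6 0.064 turned 1.279
25.42 F [ 0.2 -1.7  5.7] Mz 0.032 tau6 0.064 turned 1.279
25.5 F [-0.8 -1.1  6.4] Mz 0.018 tau6 0.064 turned 1.279
turn
25.58 F [-0.7 -1.1  6.3] Mz 0.05 tau6 -0.066 turned 1.284
25.67 F [-0.9 -0.8  6.2] Mz 0.09 tau6 -0.012 turned 1.289
25.75 F [ 0.6 -0.5  5.7] Mz 0.089 tau6 -0.002 turned 1.294
25.83 F [-0.2 -2.1  6.8] Mz 0.051 tau6 0.139 turned 1.294
25.92 F [-0.7 -1.4  5.7] Mz 0.085 tau6 0.08 turned 1.294
```

```bash
C='python3 f.py'; H='[{"gripper":5,"x":0,"y":0,"z":0,"wx":0,"wy":0,"wz":0},{"gripper":5,"x":0,"y":0,"z":0,"wx":0,"wy":0,"wz":0},{"gripper":5,"x":0,"y":0,"z":0,"wx":0,"wy":0,"wz":0}]'
python3 -m creep '[{"gripper":5,"x":0,"y":0,"z":0,"wx":0,"wy":0,"wz":0},{"gripper":5,"x":0,"y":0,"z":0,"wx":0,"wy":0,"wz":0},{"gripper":5,"x":0,"y":0,"z":0,"wx":0,"wy":0,"wz":0}]'>/dev/null; $C
python3 -m creep '[{"gripper":5,"x":0,"y":0,"z":0,"wx":0,"wy":0,"wz":0.01},{"gripper":5,"x":0,"y":0,"z":0,"wx":0,"wy":0,"wz":0.01},{"gripper":5,"x":0,"y":0,"z":0,"wx":0,"wy":0,"wz":0.01},{"gripper":5,"x":0,"y":0,"z":0,"wx":0,"wy":0,"wz":0.01},{"gripper":5,"x":0,"y":0,"z":0,"wx":0,"wy":0,"wz":0.01},{"gripper":5,"x":0,"y":0,"z":0,"wx":0,"wy":0,"wz":0.01}]'>/dev/null; $C
```

```text
26.17 F [-0.4 -0.9  6.2] Mz 0.04 tau6 0.07 turned 1.294
26.67 F [-0.4 -1.2  5.9] Mz 0.068 tau6 0.07 turned 1.304
```

```bash
C='python3 f.py'
python3 -m creep '[{"gripper":5,"x":0,"y":0,"z":0,"wx":0,"wy":0,"wz":0.01},{"gripper":5,"x":0,"y":0,"z":0,"wx":0,"wy":0,"wz":0.01},{"gripper":5,"x":0,"y":0,"z":0,"wx":0,"wy":0,"wz":0.01},{"gripper":5,"x":0,"y":0,"z":0,"wx":0,"wy":0,"wz":0.01},{"gripper":5,"x":0,"y":0,"z":0,"wx":0,"wy":0,"wz":0.01},{"gripper":5,"x":0,"y":0,"z":0,"wx":0,"wy":0,"wz":0.01}]'>/dev/null; $C
```

```text
27.17 F [-0.6 -0.5  5.3] Mz 0.085 tau6 0.073 turned 1.314
```

```bash
C='python3 f.py'
python3 -m creep '[{"gripper":5,"x":0,"y":0,"z":0,"wx":0,"wy":0,"wz":0.01},{"gripper":5,"x":0,"y":0,"z":0,"wx":0,"wy":0,"wz":0.01},{"gripper":5,"x":0,"y":0,"z":0,"wx":0,"wy":0,"wz":0.01},{"gripper":5,"x":0,"y":0,"z":0,"wx":0,"wy":0,"wz":0.01},{"gripper":5,"x":0,"y":0,"z":0,"wx":0,"wy":0,"wz":0.01},{"gripper":5,"x":0,"y":0,"z":0,"wx":0,"wy":0,"wz":0.01}]'>/dev/null; $C
```

```text
27.67 F [-0.9 -1.7  6.2] Mz 0.071 tau6 0.077 turned 1.324
```

Torque is creeping above the pushing level and the tool is well past the last measured angle, so the pointer is home. Turning back.

```bash
C='python3 f.py'
python3 -m creep '[{"gripper":5,"x":0,"y":0,"z":-0.3,"wx":0,"wy":0,"wz":-0.05},{"gripper":5,"x":0,"y":0,"z":-0.3,"wx":0,"wy":0,"wz":-0.1},{"gripper":5,"x":0,"y":0,"z":-0.3,"wx":0,"wy":0,"wz":-0.15},{"gripper":5,"x":0,"y":0,"z":-0.3,"wx":0,"wy":0,"wz":-0.2},{"gripper":5,"x":0,"y":0,"z":-0.3,"wx":0,"wy":0,"wz":-0.25},{"gripper":5,"x":0,"y":0,"z":-0.3,"wx":0,"wy":0,"wz":-0.3},{"gripper":5,"x":0,"y":0,"z":-0.3,"wx":0,"wy":0,"wz":-0.35},{"gripper":5,"x":0,"y":0,"z":-0.3,"wx":0,"wy":0,"wz":-0.4},{"gripper":5,"x":0,"y":0,"z":-0.3,"wx":0,"wy":0,"wz":-0.4},{"gripper":5,"x":0,"y":0,"z":-0.3,"wx":0,"wy":0,"wz":-0.4}]'>/dev/null; $C
```

```text
28.5 F [-1.2 -1.3  5.1] Mz -0.022 tau6 -0.145 turned 0.926
```

```bash
C='python3 f.py'
python3 -m creep '[{"gripper":5,"x":0,"y":0,"z":0,"wx":0,"wy":0,"wz":-0.05},{"gripper":5,"x":0,"y":0,"z":0,"wx":0,"wy":0,"wz":-0.1},{"gripper":5,"x":0,"y":0,"z":0,"wx":0,"wy":0,"wz":-0.15},{"gripper":5,"x":0,"y":0,"z":0,"wx":0,"wy":0,"wz":-0.2},{"gripper":5,"x":0,"y":0,"z":0,"wx":0,"wy":0,"wz":-0.25},{"gripper":5,"x":0,"y":0,"z":0,"wx":0,"wy":0,"wz":-0.3},{"gripper":5,"x":0,"y":0,"z":0,"wx":0,"wy":0,"wz":-0.35},{"gripper":5,"x":0,"y":0,"z":0,"wx":0,"wy":0,"wz":-0.4},{"gripper":5,"x":0,"y":0,"z":0,"wx":0,"wy":0,"wz":-0.4},{"gripper":5,"x":0,"y":0,"z":0,"wx":0,"wy":0,"wz":-0.4}]'>/dev/null; $C
```

```text
29.33 F [-0.1 -0.4  4.6] Mz 0.011 tau6 -0.098 turned 0.526
```

```bash
C='python3 f.py'
python3 -m creep '[{"gripper":5,"x":0,"y":0,"z":-0.1,"wx":0,"wy":0,"wz":-0.05},{"gripper":5,"x":0,"y":0,"z":-0.1,"wx":0,"wy":0,"wz":-0.1},{"gripper":5,"x":0,"y":0,"z":-0.1,"wx":0,"wy":0,"wz":-0.15},{"gripper":5,"x":0,"y":0,"z":-0.1,"wx":0,"wy":0,"wz":-0.2},{"gripper":5,"x":0,"y":0,"z":-0.1,"wx":0,"wy":0,"wz":-0.25},{"gripper":5,"x":0,"y":0,"z":-0.1,"wx":0,"wy":0,"wz":-0.3},{"gripper":5,"x":0,"y":0,"z":-0.1,"wx":0,"wy":0,"wz":-0.35},{"gripper":5,"x":0,"y":0,"z":-0.1,"wx":0,"wy":0,"wz":-0.4},{"gripper":5,"x":0,"y":0,"z":-0.1,"wx":0,"wy":0,"wz":-0.4},{"gripper":5,"x":0,"y":0,"z":-0.1,"wx":0,"wy":0,"wz":-0.4}]'>/dev/null; $C
python3 -m creep '[{"gripper":5,"x":0,"y":0,"z":0,"wx":0,"wy":0,"wz":0},{"gripper":5,"x":0,"y":0,"z":0,"wx":0,"wy":0,"wz":0},{"gripper":5,"x":0,"y":0,"z":0,"wx":0,"wy":0,"wz":0}]'; $C
```

```text
30.17 F [1.3 0.1 6.5] Mz -0.05 tau6 -0.107 turned 0.127
clock: 30.42
eef_pos: [0.5244, -0.2028, 0.257]
orientation: [0.0, 0.213, 0.977, 0.0]
wrist_force: [1.0, 0.8, 5.0]
finger_gap: 0.108
grasp_force: 30.0
30.42 F [1.  0.8 5. ] Mz 0.007 tau6 0.012 turned 0.128
```

```bash
C='python3 f.py'
python3 -m creep '[{"gripper":11,"x":0,"y":0,"z":0,"wx":0,"wy":0,"wz":0},{"gripper":12,"x":0,"y":0,"z":0,"wx":0,"wy":0,"wz":0},{"gripper":12,"x":0,"y":0,"z":0,"wx":0,"wy":0,"wz":0},{"gripper":10.5,"x":0,"y":0,"z":0,"wx":0,"wy":0,"wz":0},{"gripper":9.5,"x":0,"y":0,"z":0,"wx":0,"wy":0,"wz":0},{"gripper":8,"x":0,"y":0,"z":0,"wx":0,"wy":0,"wz":0},{"gripper":5,"x":0,"y":0,"z":0,"wx":0,"wy":0,"wz":0},{"gripper":5,"x":0,"y":0,"z":0,"wx":0,"wy":0,"wz":0}]'; $C
python3 -m creep '[{"gripper":5,"x":0,"y":0,"z":-0.1,"wx":0,"wy":0,"wz":-0.03},{"gripper":5,"x":0,"y":0,"z":-0.1,"wx":0,"wy":0,"wz":-0.06},{"gripper":5,"x":0,"y":0,"z":-0.1,"wx":0,"wy":0,"wz":-0.09},{"gripper":5,"x":0,"y":0,"z":-0.1,"wx":0,"wy":0,"wz":-0.09},{"gripper":5,"x":0,"y":0,"z":-0.1,"wx":0,"wy":0,"wz":-0.09},{"gripper":5,"x":0,"y":0,"z":-0.1,"wx":0,"wy":0,"wz":-0.09},{"gripper":5,"x":0,"y":0,"z":-0.1,"wx":0,"wy":0,"wz":-0.09}]'; $C
```

```text
clock: 31.08
eef_pos: [0.5243, -0.2028, 0.2565]
orientation: [-0.0, 0.212, 0.977, 0.0]
wrist_force: [0.6, 0.4, -1.2]
finger_gap: 0.109
grasp_force: 30.0
31.08 F [ 0.6  0.4 -1.2] Mz 0.007 tau6 -0.005 turned 0.125
clock: 31.67
eef_pos: [0.5243, -0.2028, 0.2567]
orientation: [-0.0, 0.168, 0.986, 0.0]
wrist_force: [-0.3, 1.1, -1.0]
finger_gap: 0.11
grasp_force: 30.0
31.67 F [-0.3  1.1 -1. ] Mz 0.026 tau6 -0.004 turned 0.036
```

```bash
C='python3 f.py'
python3 -m creep '[{"gripper":5,"x":0,"y":0,"z":0,"wx":0,"wy":0,"wz":-0.02},{"gripper":5,"x":0,"y":0,"z":0,"wx":0,"wy":0,"wz":-0.03},{"gripper":5,"x":0,"y":0,"z":0,"wx":0,"wy":0,"wz":-0.03},{"gripper":5,"x":0,"y":0,"z":0,"wx":0,"wy":0,"wz":-0.03},{"gripper":5,"x":0,"y":0,"z":0,"wx":0,"wy":0,"wz":-0.03}]' >/dev/null; $C
python3 -m creep '[{"gripper":5,"x":0,"y":0,"z":-0.5,"wx":0,"wy":0,"wz":0},{"gripper":5,"x":0,"y":0,"z":-1,"wx":0,"wy":0,"wz":0},{"gripper":5,"x":0,"y":0,"z":-1,"wx":0,"wy":0,"wz":0}]'; $C
```

```text
32.08 F [ 0.1  0.8 -1.7] Mz 0.046 tau6 -0.021 turned 0.005
clock: 32.33
eef_pos: [0.5243, -0.2028, 0.2579]
orientation: [0.0, 0.153, 0.988, -0.0]
wrist_force: [0.8, 1.4, -0.8]
finger_gap: 0.11
grasp_force: 30.0
32.33 F [ 0.8  1.4 -0.8] Mz -0.007 tau6 -0.015 turned 0.005
```

```bash
C='python3 f.py'
python3 -m creep '[{"gripper":5,"x":0,"y":0,"z":-0.5,"wx":0,"wy":0,"wz":0},{"gripper":5,"x":0,"y":0,"z":-1,"wx":0,"wy":0,"wz":0},{"gripper":5,"x":0,"y":0,"z":-1.5,"wx":0,"wy":0,"wz":0},{"gripper":5,"x":0,"y":0,"z":-2,"wx":0,"wy":0,"wz":0},{"gripper":5,"x":0,"y":0,"z":-2,"wx":0,"wy":0,"wz":0}]' >/dev/null; $C
python3 -m creep '[{"gripper":5,"x":0,"y":0,"z":-0.5,"wx":0,"wy":0,"wz":0},{"gripper":5,"x":0,"y":0,"z":-1,"wx":0,"wy":0,"wz":0},{"gripper":5,"x":0,"y":0,"z":-1.5,"wx":0,"wy":0,"wz":0},{"gripper":5,"x":0,"y":0,"z":-2,"wx":0,"wy":0,"wz":0},{"gripper":5,"x":0,"y":0,"z":-2,"wx":0,"wy":0,"wz":0}]' >/dev/null; $C
```

```text
32.75 F [-0.2  1.9 -0.4] Mz -0.014 tau6 -0.015 turned 0.005
33.17 F [ 0.5  2.1 -0.5] Mz -0.034 tau6 -0.014 turned 0.005
```

```bash
python3 -m creep '[{"gripper":5,"x":0,"y":0,"z":-3,"wx":0,"wy":0,"wz":0},{"gripper":5,"x":0,"y":0,"z":-6,"wx":0,"wy":0,"wz":0},{"gripper":5,"x":0,"y":0,"z":-10,"wx":0,"wy":0,"wz":0},{"gripper":5,"x":0,"y":0,"z":-16,"wx":0,"wy":0,"wz":0},{"gripper":5,"x":0,"y":0,"z":-24,"wx":0,"wy":0,"wz":0},{"gripper":5,"x":0,"y":0,"z":-36,"wx":0,"wy":0,"wz":0},{"gripper":5,"x":0,"y":0,"z":-52,"wx":0,"wy":0,"wz":0},{"gripper":5,"x":0,"y":0,"z":-70,"wx":0,"wy":0,"wz":0},{"gripper":5,"x":0,"y":0,"z":-80,"wx":0,"wy":0,"wz":0},{"gripper":5,"x":0,"y":0,"z":-80,"wx":0,"wy":0,"wz":0}]'; python3 f.py
python3 - <<'E'
from h import *
f=np.load("top0.npz");p=f["p"];I=vision.camera_info("top")
V=masks(p)["V"];sub=p[195:222,234:258,1].astype(int)
m=np.zeros(V.shape,bool);m[199:217,238:254]=p[199:217,238:254].max(2)<55
for i,s,c,mm in comps(m,3):print(s,c,ray(I,c,.045))
# same camera, lock: keyway via bow not visible; cover corner screws
m=np.zeros(V.shape,bool);m[180:245,350:415]=p[180:245,350:415].max(2)<90
for i,s,c,mm in comps(m,3):print(s,c.round(1),ray(I,c,.07).round(4))
go([.5446,.192],.34,2.8345)
E
```

```text
clock: 34.0
eef_pos: [0.5245, -0.203, 0.3444]
orientation: [0.002, 0.153, 0.988, -0.001]
wrist_force: [0.3, 0.5, 0.0]
finger_gap: 0.108
grasp_force: 30.0
34.0 F [0.3 0.5 0. ] Mz -0.015 tau6 0.001 turned 0.005
[243 203   4   9  15] [244.6 207.2] [[0.54514497 0.19257519 0.045     ]]
[353 189  41  51 180] [365.6 219.2] [[ 0.5058 -0.1605  0.07  ]]
[368 190   2   2   4] [368.5 190.5] [[ 0.5891 -0.1702  0.07  ]]
[402 200   3   3   7] [403.  200.7] [[ 0.5587 -0.2695  0.07  ]]
[378 207   5  11  31] [380.1 212.6] [[ 0.5245 -0.2024  0.07  ]]
[393 220   2   3   5] [393.6 220.8] [[ 0.5006 -0.241   0.07  ]]
[358 224   2   2   4] [358.5 224.5] [[ 0.4906 -0.1397  0.07  ]]
[392 234   3   3   6] [392.8 235.2] [[ 0.4593 -0.2378  0.07  ]]
t 34.0 pos [ 0.5245 -0.203   0.3444] ang 2.8338 F [0.31 0.51 0.05] M [ 0.025 -0.185 -0.015]
shift [100.5 382.5   3.4] turn [-0.001  0.004 -0.001] j [-0.58  0.45  1.47 -0.    1.22 -1.84]
```

```bash
python3 -m creep '[{"gripper":5,"x":10,"y":38,"z":0,"wx":0,"wy":0.003,"wz":0},{"gripper":5,"x":20,"y":77,"z":0,"wx":0,"wy":0.003,"wz":0},{"gripper":5,"x":30,"y":116,"z":0,"wx":0,"wy":0.003,"wz":0},{"gripper":5,"x":40,"y":155,"z":0,"wx":0,"wy":0.003,"wz":0},{"gripper":5,"x":50,"y":194,"z":0,"wx":0,"wy":0.003,"wz":0},{"gripper":5,"x":60,"y":233,"z":0,"wx":0,"wy":0.003,"wz":0},{"gripper":5,"x":70,"y":272,"z":0,"wx":0,"wy":0.003,"wz":0},{"gripper":5,"x":81,"y":310,"z":0,"wx":0,"wy":0.003,"wz":0},{"gripper":5,"x":91,"y":349,"z":0,"wx":0,"wy":0.003,"wz":0},{"gripper":5,"x":100.5,"y":382,"z":0,"wx":0,"wy":0.003,"wz":0}]'
python3 -m creep '[{"gripper":5,"x":0,"y":0,"z":0,"wx":0,"wy":0,"wz":0},{"gripper":5,"x":0,"y":0,"z":0,"wx":0,"wy":0,"wz":0},{"gripper":5,"x":0,"y":0,"z":0,"wx":0,"wy":0,"wz":0}]' >/dev/null
python3 -c "
from h import *
go([.5445,.1917],.264,2.8345)"
```

```text
clock: 34.83
eef_pos: [0.5438, 0.1941, 0.341]
orientation: [-0.002, 0.153, 0.988, 0.0]
wrist_force: [0.1, -0.9, -0.6]
finger_gap: 0.112
grasp_force: 30.0
t 35.08 pos [0.5442 0.1912 0.3411] ang 2.8338 F [-0.45 -0.57 -1.19] M [-0.014 -0.141 -0.025]
shift [-0.4  0.6 77.1] turn [-0.001 -0.004 -0.001] j [ 0.13  0.48  1.43  0.    1.24 -1.13]
```

```bash
python3 -m creep '[{"gripper":5,"x":-0.4,"y":0.6,"z":25,"wx":0,"wy":-0.003,"wz":0},{"gripper":5,"x":-0.4,"y":0.6,"z":50,"wx":0,"wy":-0.003,"wz":0},{"gripper":5,"x":-0.4,"y":0.6,"z":68,"wx":0,"wy":-0.003,"wz":0},{"gripper":5,"x":-0.4,"y":0.6,"z":75,"wx":0,"wy":-0.003,"wz":0},{"gripper":5,"x":-0.4,"y":0.6,"z":77,"wx":0,"wy":-0.003,"wz":0},{"gripper":5,"x":-0.4,"y":0.6,"z":77,"wx":0,"wy":-0.003,"wz":0},{"gripper":5,"x":-0.4,"y":0.6,"z":77,"wx":0,"wy":-0.003,"wz":0}]'
python3 -m creep '[{"gripper":5,"x":0,"y":0,"z":2,"wx":0,"wy":0,"wz":0},{"gripper":5,"x":0,"y":0,"z":4,"wx":0,"wy":0,"wz":0},{"gripper":5,"x":0,"y":0,"z":6,"wx":0,"wy":0,"wz":0},{"gripper":5,"x":0,"y":0,"z":8,"wx":0,"wy":0,"wz":0},{"gripper":5,"x":0,"y":0,"z":9,"wx":0,"wy":0,"wz":0},{"gripper":5,"x":0,"y":0,"z":9,"wx":0,"wy":0,"wz":0}]'
python3 -c "
from h import *
go([.5445,.1917],.235,2.8345)"
```

```text
clock: 35.67
eef_pos: [0.545, 0.1917, 0.266]
orientation: [0.001, 0.154, 0.988, 0.0]
wrist_force: [1.0, 0.6, -0.3]
finger_gap: 0.111
grasp_force: 30.0
clock: 36.17
eef_pos: [0.5446, 0.1922, 0.2555]
orientation: [-0.0, 0.153, 0.988, -0.0]
wrist_force: [-0.7, 0.4, -0.3]
finger_gap: 0.11
grasp_force: 30.0
t 36.17 pos [0.5446 0.1922 0.2555] ang 2.8339 F [-0.68  0.36 -0.3 ] M [ 0.022 -0.202  0.003]
shift [-0.1 -0.5 20.5] turn [-0.    -0.    -0.001] j [ 0.14  0.58  1.51 -0.    1.05 -1.13]
```

Past the mouth's height with no contact. I'll continue in stages.

```bash
python3 -m creep '[{"gripper":5,"x":0,"y":0,"z":2,"wx":0,"wy":0,"wz":0},{"gripper":5,"x":0,"y":0,"z":4,"wx":0,"wy":0,"wz":0},{"gripper":5,"x":0,"y":0,"z":6,"wx":0,"wy":0,"wz":0},{"gripper":5,"x":0,"y":0,"z":6,"wx":0,"wy":0,"wz":0}]'; python3 f.py
python3 -m creep '[{"gripper":5,"x":0,"y":0,"z":2,"wx":0,"wy":0,"wz":0},{"gripper":5,"x":0,"y":0,"z":4,"wx":0,"wy":0,"wz":0},{"gripper":5,"x":0,"y":0,"z":6,"wx":0,"wy":0,"wz":0},{"gripper":5,"x":0,"y":0,"z":8,"wx":0,"wy":0,"wz":0},{"gripper":5,"x":0,"y":0,"z":10,"wx":0,"wy":0,"wz":0},{"gripper":5,"x":0,"y":0,"z":12,"wx":0,"wy":0,"wz":0},{"gripper":5,"x":0,"y":0,"z":13,"wx":0,"wy":0,"wz":0},{"gripper":5,"x":0,"y":0,"z":13,"wx":0,"wy":0,"wz":0},{"gripper":5,"x":0,"y":0,"z":13,"wx":0,"wy":0,"wz":0}]'; python3 f.py
```

```text
clock: 36.5
eef_pos: [0.5445, 0.1922, 0.2493]
orientation: [-0.0, 0.153, 0.988, -0.0]
wrist_force: [0.2, -0.6, -0.5]
finger_gap: 0.11
grasp_force: 30.0
36.5 F [ 0.2 -0.6 -0.5] Mz -0.004 tau6 0.0 turned 0.005
clock: 37.25
eef_pos: [0.5446, 0.1922, 0.2368]
orientation: [-0.0, 0.153, 0.988, -0.0]
wrist_force: [0.3, -0.3, 0.2]
finger_gap: 0.112
grasp_force: 30.0
37.25 F [ 0.3 -0.3  0.2] Mz 0.014 tau6 -0.0 turned 0.005
```

It's inside the well. The last few mm go down to the collar.

```bash
python3 -m creep '[{"gripper":5,"x":0,"y":0,"z":1,"wx":0,"wy":0,"wz":0},{"gripper":5,"x":0,"y":0,"z":2,"wx":0,"wy":0,"wz":0},{"gripper":5,"x":0,"y":0,"z":3,"wx":0,"wy":0,"wz":0},{"gripper":5,"x":0,"y":0,"z":3,"wx":0,"wy":0,"wz":0}]'; 
python3 -m creep '[{"gripper":5,"x":0,"y":0,"z":0.5,"wx":0,"wy":0,"wz":0},{"gripper":5,"x":0,"y":0,"z":1,"wx":0,"wy":0,"wz":0},{"gripper":5,"x":0,"y":0,"z":1,"wx":0,"wy":0,"wz":0}]'
python3 -m creep '[{"gripper":5,"x":0,"y":0,"z":0.5,"wx":0,"wy":0,"wz":0},{"gripper":5,"x":0,"y":0,"z":1,"wx":0,"wy":0,"wz":0},{"gripper":5,"x":0,"y":0,"z":1,"wx":0,"wy":0,"wz":0}]'
```

```text
clock: 37.58
eef_pos: [0.5445, 0.1922, 0.2336]
orientation: [-0.0, 0.153, 0.988, -0.0]
wrist_force: [-0.9, 0.2, -0.4]
finger_gap: 0.108
grasp_force: 30.0
clock: 37.83
eef_pos: [0.5446, 0.1922, 0.2327]
orientation: [-0.0, 0.153, 0.988, -0.0]
wrist_force: [-1.0, -0.4, -0.1]
finger_gap: 0.109
grasp_force: 30.0
clock: 38.08
eef_pos: [0.5446, 0.1922, 0.2317]
orientation: [-0.0, 0.153, 0.988, -0.0]
wrist_force: [0.1, -0.6, -0.2]
finger_gap: 0.109
grasp_force: 30.0
```

```bash
python3 -m creep '[{"gripper":5,"x":0,"y":0,"z":0.5,"wx":0,"wy":0,"wz":0},{"gripper":5,"x":0,"y":0,"z":1,"wx":0,"wy":0,"wz":0},{"gripper":5,"x":0,"y":0,"z":1,"wx":0,"wy":0,"wz":0}]'|grep -E "wrist|pos"
python3 -m creep '[{"gripper":5,"x":0,"y":0,"z":0.5,"wx":0,"wy":0,"wz":0},{"gripper":5,"x":0,"y":0,"z":0.7,"wx":0,"wy":0,"wz":0},{"gripper":5,"x":0,"y":0,"z":0.7,"wx":0,"wy":0,"wz":0}]'|grep -E "wrist|pos"
```

```text
eef_pos: [0.5447, 0.1922, 0.2312]
wrist_force: [-1.5, -0.5, 3.7]
eef_pos: [0.5447, 0.1922, 0.2311]
wrist_force: [-4.1, -0.7, 9.4]
```

Collar contact. I'll ease off, release, lift and hand in.

```bash
python3 -m creep '[{"gripper":5,"x":0,"y":0,"z":-0.6,"wx":0,"wy":0,"wz":0},{"gripper":5,"x":0,"y":0,"z":-0.6,"wx":0,"wy":0,"wz":0},{"gripper":11,"x":0,"y":0,"z":-0.6,"wx":0,"wy":0,"wz":0},{"gripper":13,"x":0,"y":0,"z":-0.6,"wx":0,"wy":0,"wz":0},{"gripper":20,"x":0,"y":0,"z":-0.6,"wx":0,"wy":0,"wz":0},{"gripper":35,"x":0,"y":0,"z":-0.6,"wx":0,"wy":0,"wz":0},{"gripper":40,"x":0,"y":0,"z":-0.6,"wx":0,"wy":0,"wz":0},{"gripper":40,"x":0,"y":0,"z":-0.6,"wx":0,"wy":0,"wz":0}]'
python3 -m creep '[{"gripper":40,"x":0,"y":0,"z":-15,"wx":0,"wy":0,"wz":0},{"gripper":40,"x":0,"y":0,"z":-40,"wx":0,"wy":0,"wz":0},{"gripper":40,"x":0,"y":0,"z":-70,"wx":0,"wy":0,"wz":0},{"gripper":40,"x":0,"y":0,"z":-100,"wx":0,"wy":0,"wz":0},{"gripper":40,"x":0,"y":0,"z":-100,"wx":0,"wy":0,"wz":0},{"gripper":40,"x":0,"y":0,"z":-100,"wx":0,"wy":0,"wz":0}]'
python3 -c "
from rig import ticket
print(ticket.close_job())"
```

```text
clock: 39.25
eef_pos: [0.5446, 0.1922, 0.2306]
orientation: [-0.0, 0.153, 0.988, -0.0]
wrist_force: [-1.0, -0.4, -0.6]
finger_gap: 0.424
grasp_force: 0.0
clock: 39.75
eef_pos: [0.5446, 0.1922, 0.3318]
orientation: [0.001, 0.153, 0.988, 0.0]
wrist_force: [-0.2, -0.5, 0.3]
finger_gap: 0.452
grasp_force: 0.0
the job is handed in; nothing more can be done
None
```

The job is handed in at 39.8 s with no verdict returned: the key went into the green stand until its collar touched and was let go, and the pointer was last seen at about 0.37 rad, then pushed further by feel only because the 200 camera calls ran out, so neither final state was checked by eye.

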